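# Ready a torch head and hold the sprung seal box open

## Task

Get ready for fitting a seal: turn over the black torch head that stands mouth-down on the round pad so that it stands mouth-up, let go, wholly on the pad. Then lift the sprung grey cover of the blue seal box (the yellow tab at its front is for holding it) until the cover's red edge is in line with the green mark arm, and finish while still holding the cover steady there, so that a colleague can reach in. Do not shift the green mark, and leave the other things where they stand.

Things in the scene. Friction and masses are not known exactly. Their poses are not given: they have to be found in the camera images.
- head_center (a point): centre of the loose black torch head: a cup-shaped cylinder 42 mm in diameter and 52 mm long, 26 mm from either end, about 45 g. z axis runs along the cylinder from the closed end to the open mouth: at the start it points down (mouth-down on the pad); mouth-up it points up, and the centre is then 26 mm above the pad's top. Lying on its side its centre is 21 mm above what it lies on. It can be gripped across its diameter anywhere.
- pad_top (a point): centre of the upper face of the round black rubber pad with grey disc, fixed to the bench, 130 mm in diameter, 4 mm thick (top at z = 0.004)
- seal_box: blue open-topped seal box, fixed to the bench, 114x130 mm and 60 mm high on a 130x150 mm foot plate; origin at the centre of its underside. Its x axis points from the front (tab side) to the hinge at the back, y to the side with the white dial, z up. The white dial (radius 52 mm) and the green mark arm stand on the +y side, 70 to 84 mm from the centre plane, about the hinge line.
- cover (a joint): angle of the sprung grey cover, rad: 0 shut (flat), grows as its front edge rises; range 0 to 1.5. The spring always pulls it shut: the torque is 0.25 N m when shut and grows by 0.35 N m per rad (the weight, 120 g, adds up to 0.1 N m), so about 3 to 4.5 N at the tab; it snaps shut when let go.
- cover_tab (a point): centre of the yellow round tab on the cover's front: an upright disc 26 mm in diameter, 14 mm thick along its y axis (the hinge direction), so it is pinched across its two flat faces along y, from above; it can turn between the finger pads. It stands on a 10 mm wide steel tongue, 41 mm in front of the cover plate, 158 mm from the hinge line, 64 mm above the bench when shut. Its axes are the cover's: x in the plane of the cover from tab to hinge, z out of the cover's top.
- cover_hinge (a point): point on the hinge line of the cover, in its middle, 55 mm behind the box centre and 64 mm above the bench; y axis along the hinge line
- mark (a joint): angle of the green mark arm about the same hinge line, rad, on the same scale as the cover: the cover is at the mark when cover equals mark (0.4 to 1.05). It sits there by friction; do not move it.
- mark_flag (a point): centre of the green flag (24x15 mm, 3 mm thick) at the end of the green mark arm (which reaches 106 mm from the hinge line), 94 mm from the hinge line and 76 mm to the +y side of the cover's middle plane. x axis along the arm towards the hinge line, like the cover's.
- head: the same torch head as head_center; origin at the centre of its closed end, z towards the mouth
- tape: bystander: brown roll of tape lying flat, 64 mm across, 24 mm high; origin under its centre; leave it
- glue: bystander: red glue bottle with white nozzle, 118 mm tall; origin under its centre; leave it
- battery: bystander: blue battery pack with red wires, 50x62x84 mm, standing; origin under its centre; leave it
Things that resemble listed ones, but are neither listed nor needed, are in the scene too. Leave any pink look-alike of the head alone.

How it is judged:
By the outcome, as a careful person would: the job done as asked, in the order asked, and still so for the second after the job is handed in, while the arm keeps its last pose, push and grip.
It also fails if it takes over 66 s, if anything falls off the work surface, if the arm or the gripper's body presses on something with over 40 N, if the wrist force passes 120 N, or if a joint passes its speed limit or range.

## Robot

A 6-joint arm with a two-finger parallel gripper is mounted at the origin on a cart in front of the work surface, level with it; the furniture and walls round the work are solid. World frame = base frame: x ahead of the robot, y to its left, z up, the work surface at z = 0. Lengths are in m, angles in rad, forces in N, time in s.
With the tool pointing down it reaches from about 0.4 to 0.925 m from the base axis. Payload 12.5 kg.
Tool frame: the origin (TCP) lies where the fingers leave the gripper's body, on its centre line; the fingertips stand 78 mm ahead of it and the grasp point (between the pads) lies 59 mm ahead of it; z points along the fingers, y is the line along which they close (so a half turn about z gives the same grasp; the last joint's range is limited). The gripper opens to 95 mm and grips with 3 to 60 N. Pads are 20 mm wide; open, the fingers measure 119 mm over their backs; the gripper's body (75 mm by 180 mm) begins 59 mm behind the grasp point.
Start: joints at [1.143, 0.491, 1.559, -0, 1.092, -0.106], TCP at [0.198, 0.593, 0.292] pointing down, gripper open.
Joint ranges: [-3.1, 3.1], [-0.84, 2.19], [0.05, 2.79], [-1.13, 4.28], [0.06, 2.93], [-2.69, 2.69]. Speed limits (rad/s): [2.22, 2.22, 2.79, 3.14, 3.14, 3.14].

## Interface

Orientations are given as [roll, pitch, yaw] about the fixed x, y, z axes, in that order (R = Rz(yaw) Ry(pitch) Rx(roll)).
In Python, from station import status, cams, job, nets gives the robot as it stands.
- The arm moves only by the tool arm_command, never from a script. Its argument "moves" is a list of rows, each a list of 5 numbers: the shift along the world's x, y, z in cm, then the turn about the world's z in rad, then the finger opening in cm, from 0 to 9.51. A call has 1 to 5 rows; each row is the pose to reach, as a shift and turn from the pose commanded when the call began; what a row does not reach only later rows make up. A row lasts 1/8 s, in which the tool goes at most 62.5 mm and 10.7 degrees, less where a joint would pass 70% of its speed; a pose out of reach is approached as far as the arm can. A call with a gripper value outside its range is refused whole. The fingers move at their own pace and stop on an object; "squeeze" is the grip in N (left out, the last holds). Time passes only in rows, so rows that repeat a pose let the fingers close. It gives the time, the measured TCP pose, the force, the opening and the grip force at its end, in the units of the state.
- status.observe(): the state, without advancing time (a new reading comes with each control period).
- cams.camera(name): name is "scene" or "top" or "wrist"; returns a dict with "color" (400x640x3 uint8, red, green, blue), "fx", "fy", "cx", "cy" (pixels), "distortion" ([k1, k2, p1, p2, k3] as OpenCV has them; the pictures are not rectified), "world_from_camera" (4x4, takes a point from camera to world coordinates); the wrist camera has in their place "T_tool_cam" (4x4, takes a point from camera to tool coordinates, whose origin is the TCP and whose axes are the flange's). Camera axes: x right, y down, z forward; pixel columns grow to the right and rows downward; lengths in m; the calibration is good to about 2 mm. A picture is of the moment at which its call begins: read the wrist's pose just before it. There is no depth.
- job.sign_off(): hands the job in; it is judged then, once.
Trained networks look in a picture, given as the dict that the camera call returned (one of the last four; its "shot" number tells which), for a name from the list of things; names that differ only in an ending like _2 or _b are one class to them, and where a whole thing is asked for, a point or a joint stands for the part that bears it (a point fixed in the world has none). Each returns a list of dicts, best first, with "confidence" (0 to 1); they miss things now and then, are a little off and sometimes report something else, mostly with a low value. They report only what shows in the picture. A call takes as long as a camera call. They do not tell look-alikes from the thing itself.
- nets.look_for(picture, label): "bbox" ([left, top, right, bottom] in pixels, round what is visible of it).
- nets.spot_point(picture, label): "at" ([row, column] in pixels: a listed point, or the origin of a listed thing).
The state is a dict: "t": time; "qpos": joint angles; "dq": joint speeds; "joint_efforts": joint torques, N m; "tcp_pos": TCP position; "ee_rot": TCP orientation; "ft_force": force on the tool from outside, world axes, zero at the start; "moment": the same for the moment, N m; "grip_width": finger opening in m; "grip_force": force on a finger pad.
Only numpy, scipy, OpenCV 4.12 (cv2) and the standard library are available. Lean on these libraries where they do the work, as an engineer would, in place of code of your own. Each camera call takes 0.05 s, during which the arm holds its last target. There are 200 camera calls.

## Working session

There is one attempt and no reset: what is moved stays moved. The work goes in short steps, Python scripts to look and compute and a tool call to move; the robot and the scene stay as the last step left them, time stands still between calls to the robot, and variables do not carry over. Pictures are saved under pics/ and viewed, at most 10 in all, crops included, and the job is handed in when it is done.

Besides the shell and the picture viewer there is one more tool, called after ">>>" as name(argument=value, ...), one argument or row to a line, values as JSON. arm_command: Moves the arm, as the interface text tells. Its arguments: {"type":"object","properties":{"moves":{"type":"array"},"squeeze":{"type":"number"}},"required":["moves"]}

```bash
mkdir -p pics; ls
cat > h.py <<'E'
import numpy as np, cv2
from station import status, cams, job, nets
from scipy.spatial.transform import Rotation as R
def K(p): return np.array([[p['fx'],0,p['cx']],[0,p['fy'],p['cy']],[0,0,1.]])
def wfc(p,s=None):
    if 'world_from_camera' in p: return np.array(p['world_from_camera'])
    T=np.eye(4); T[:3,:3]=R.from_euler('xyz',s['ee_rot']).as_matrix() if np.size(s['ee_rot'])==3 else np.array(s['ee_rot']); T[:3,3]=s['tcp_pos']
    return T@np.array(p['T_tool_cam'])
def ray(p,rc,s=None):
    T=wfc(p,s); u=cv2.undistortPoints(np.array([[[rc[1],rc[0]]]],float),K(p),np.array(p['distortion']))[0,0]
    d=T[:3,:3]@np.array([u[0],u[1],1]); return T[:3,3],d/np.linalg.norm(d)
def onz(p,rc,z,s=None):
    o,d=ray(p,rc,s); return o+d*(z-o[2])/d[2]
def tri(rs):
    A=0;b=0
    for o,d in rs:
        P=np.eye(3)-np.outer(d,d);A=A+P;b=b+P@o
    x=np.linalg.solve(A,b); return x,[np.linalg.norm((np.eye(3)-np.outer(d,d))@(x-o)) for o,d in rs]
def proj(p,X,s=None):
    T=np.linalg.inv(wfc(p,s)); r=cv2.Rodrigues(T[:3,:3])[0]
    return cv2.projectPoints(np.array(X,float).reshape(-1,1,3),r,T[:3,3],K(p),np.array(p['distortion']))[0][:,0]
def save(p,n): cv2.imwrite('pics/'+n+'.png',p['color'][...,::-1])
E
cat > a.py <<'E'
from h import *
s=status.observe(); print(s['t'],s['tcp_pos'],s['ee_rot'],s['grip_width'])
P={n:cams.camera(n) for n in('scene','top')}
for n in P: save(P[n],n+'0'); print(n,wfc(P[n])[:3,3].round(3))
for l in ['head_center','pad_top','seal_box','cover_tab','cover_hinge','mark_flag','tape','glue','battery']:
    rs=[]
    for n in P:
        q=nets.spot_point(P[n],l)[:3]
        print(l,n,[(np.round(d['at']).tolist(),round(d['confidence'],2)) for d in q])
        if q: rs.append(ray(P[n],q[0]['at']))
    if len(rs)==2: x,e=tri(rs); print('   ',x.round(4),np.round(e,4))
E
python3 a.py
```

```text
pics
0.0 [0.19757    0.59278052 0.2916642 ] [-3.14047824e+00 -7.94638469e-05  2.81985899e+00] 0.0953266633554972
scene [ 0.003 -0.101  0.699]
top [0.551 0.259 1.09 ]
head_center scene [([242.0, 400.0], 0.95), ([250.0, 333.0], 0.87), ([276.0, 384.0], 0.55)]
head_center top [([187.0, 388.0], 0.85), ([237.0, 397.0], 0.56), ([234.0, 347.0], 0.49)]
    [0.6406 0.0836 0.0096] [0.0015 0.0015]
pad_top scene [([288.0, 388.0], 0.7), ([293.0, 283.0], 0.27)]
pad_top top [([235.0, 396.0], 0.67), ([210.0, 267.0], 0.42)]
    [ 0.5264  0.0578 -0.0032] [0.0033 0.0033]
seal_box scene [([226.0, 259.0], 0.94), ([265.0, 390.0], 0.18)]
seal_box top [([229.0, 270.0], 0.69)]
    [ 0.5356  0.3706 -0.0183] [0.0037 0.0037]
cover_tab scene [([234.0, 233.0], 0.97)]
cover_tab top [([278.0, 273.0], 0.78)]
    [0.429  0.3517 0.0611] [0.0021 0.0021]
cover_hinge scene []
cover_hinge top [([210.0, 264.0], 0.66)]
mark_flag scene []
mark_flag top [([234.0, 232.0], 0.54)]
tape scene [([294.0, 280.0], 0.8)]
tape top [([283.0, 329.0], 0.97)]
    [ 0.4093  0.2237 -0.0123] [0.0002 0.0002]
glue scene [([190.0, 364.0], 0.64)]
glue top [([139.0, 326.0], 0.65), ([232.0, 232.0], 0.65)]
    [ 0.7601  0.2307 -0.0054] [0.0003 0.0003]
battery scene [([231.0, 232.0], 0.72), ([214.0, 425.0], 0.64)]
battery top [([139.0, 393.0], 0.93), ([232.0, 272.0], 0.32)]
    [0.5438 0.2026 0.1962] [0.1972 0.1972]
```

```bash
ls pics
```

```text
scene0.png
top0.png
```

View pics/scene0.png

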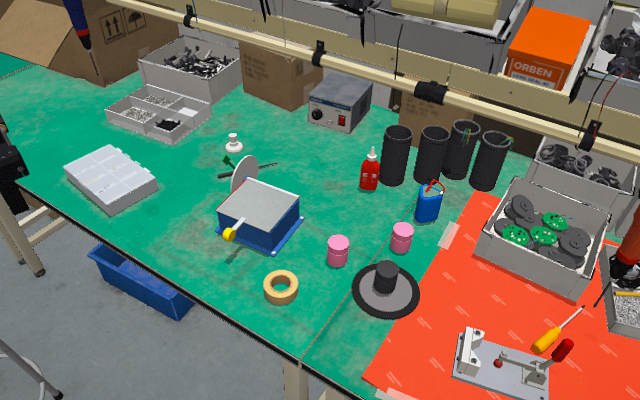

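View pics/top0.png

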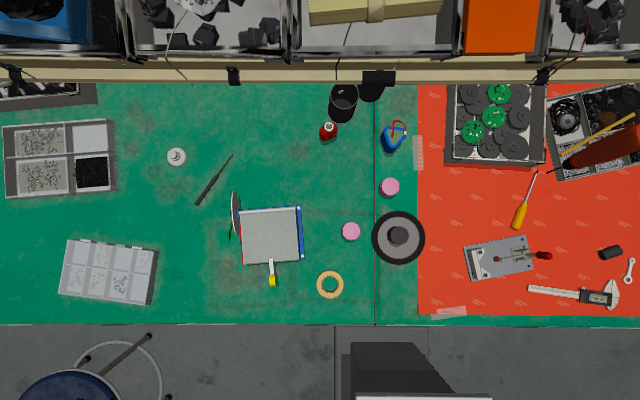

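```bash
cat > b.py <<'E'
from h import *
P={n:cams.camera(n) for n in('scene','top')}
near={'head_center':[(276,384),(236,397)],'pad_top':[(288,388),(237,398)],'cover_tab':[(234,230),(279,272)]}
for l,h in near.items():
    rs=[]
    for n,g in zip(P,h):
        q=[d for d in nets.spot_point(P[n],l) if np.hypot(*(np.array(d['at'])-g))<12]
        if q: rs.append(ray(P[n],q[0]['at'])); z={'head_center':.03,'pad_top':.004,'cover_tab':.064}[l]; print(l,n,np.round(q[0]['at'],1),onz(P[n],q[0]['at'],z).round(4))
    if len(rs)==2: print('  tri',[np.round(v,4) for v in tri(rs)])
# cover/grey disc by image: pad grey disc
p=P['top']; hsv=cv2.cvtColor(p['color'],cv2.COLOR_RGB2HSV)
for nm,lo,hi,z in [('green',(50,180,60),(70,255,200),.1),('red_edge',(170,120,80),(180,255,255),.064),('yellow',(24,150,120),(34,255,255),.077)]:
    m=cv2.inRange(hsv,lo,hi); m[:,:190]=0;m[:,320:]=0;m[:170]=0;m[310:]=0
    ys,xs=np.nonzero(m); print(nm,len(xs),(ys.mean(),xs.mean()) if len(xs) else '')
for c in [(207,243.5),(206.5,297.5),(263,300),(263,243)]: print(c,onz(p,c,.066).round(3))
for n,b in (('scene',(140,200,190,260)),('top',(180,240,215,310))):
    r0,r1,c0,c1=b if n=='top' else (140,265,190,320)
    if n=='top': r0,r1,c0,c1=180,300,215,320
    im=P[n]['color'][r0:r1,c0:c1]; cv2.imwrite(f'pics/{n}crop.png',cv2.resize(im,None,fx=4.5,fy=4.5,interpolation=cv2.INTER_CUBIC)[...,::-1])
a,b=[cv2.imread(f'pics/{n}crop.png') for n in('scene','top')]
H=560;cv2.imwrite('pics/crops.png',cv2.resize(np.hstack([a[:540],b[:540]]),(800,int(800*540/(a.shape[1]+b.shape[1])))))
s=status.observe(); print(cams.camera('wrist')['T_tool_cam'])
E
python3 b.py
```

```text
head_center scene [277.6 382.7] [0.52   0.0675 0.03  ]
head_center top [237.9 397.1] [0.5192 0.0652 0.03  ]
  tri [array([0.5189, 0.0663, 0.032 ]), array([0.0008, 0.0008])]
pad_top scene [287.1 385.1] [0.5222 0.06   0.004 ]
pad_top top [234.5 398.9] [0.5266 0.0561 0.004 ]
  tri [array([0.5252, 0.0582, 0.0021]), array([0.0028, 0.0028])]
cover_tab scene [234.4 232.4] [0.4268 0.3471 0.064 ]
cover_tab top [278.8 273.8] [0.4271 0.3507 0.064 ]
  tri [array([0.4277, 0.3499, 0.0617]), array([0.0013, 0.0013])]
green 16 (np.float64(231.75), np.float64(229.25))
red_edge 0 
yellow 61 (np.float64(280.21311475409834), np.float64(271.6885245901639))
(207, 243.5) [0.589 0.421 0.066]
(206.5, 297.5) [0.591 0.298 0.066]
(263, 300) [0.463 0.292 0.066]
(263, 243) [0.463 0.42  0.066]
[[-5.76499001e-05 -9.66762412e-01 -2.55676426e-01  7.17019765e-02]
 [ 9.99999935e-01  3.53290836e-05 -3.59066058e-04  5.26397114e-04]
 [ 3.56164382e-04 -2.55676430e-01  9.66762347e-01 -9.12466341e-02]
 [ 0.00000000e+00  0.00000000e+00  0.00000000e+00  1.00000000e+00]]
```

View pics/crops.png

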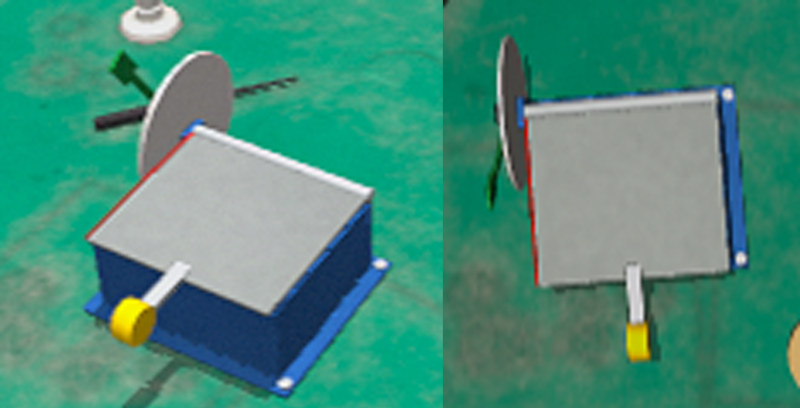

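>>> arm_command(
  moves=[
    [5, -9, 0, 0.08, 9.5],
    [11, -18, 0, 0.16, 9.5],
    [17, -27, 0, 0.24, 9.5],
    [22, -36, 0, 0.32, 9.5],
    [26, -43, -2, 0.322, 9.5],
  ],
)

```text
t: 2.08
tcp_pos: [0.361, 0.3247, 0.2877]
ee_rot: [3.141, 0.001, -3.14]
ft_force: [1.4, -0.6, 0.3]
grip_width: 0.095
grip_force: 0.0
```

>>> arm_command(
  moves=[
    [3, -5, -2, 0, 9.5],
    [5, -9, -5, 0, 9.5],
    [6.0, -9.7, -7, 0, 9.5],
    [6.0, -9.7, -7, 0, 9.5],
    [6.0, -9.7, -7, 0, 9.5],
  ],
)

```text
t: 2.7
tcp_pos: [0.42, 0.2299, 0.218]
ee_rot: [3.141, 0.001, -3.141]
ft_force: [-0.6, -0.0, 0.5]
grip_width: 0.095
grip_force: 0.0
```

```bash
cat > c.py <<'E'
from h import *
s=status.observe(); p=cams.camera('wrist'); print(s['t'],s['tcp_pos'],s['ee_rot'],s['grip_width'])
save(p,'w1')
for l,z in (('head_center',.03),('pad_top',.004)):
    for d in nets.spot_point(p,l)[:3]: print(l,np.round(d['at']),d['confidence'],onz(p,d['at'],z,s).round(4))
E
python3 c.py
```

```text
2.7 [0.42001338 0.22985611 0.21801454] [ 3.14120552e+00  6.46568680e-04 -3.14091276e+00] 0.09497501144353501
head_center [297. 266.] 0.55 [0.5346 0.1715 0.03  ]
pad_top [272. 173.] 0.76 [0.5195 0.059  0.004 ]
```

View pics/w1.png

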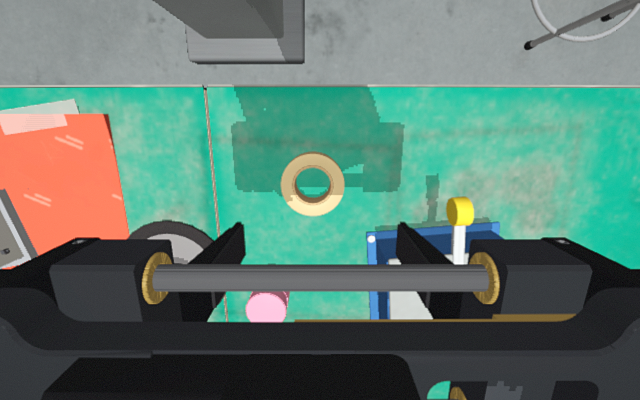

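>>> arm_command(
  moves=[
    [3.5, -5.2, 0, 0, 9.5],
    [7, -10.4, 0, 0, 9.5],
    [9.9, -16.4, 0, 0, 9.5],
    [9.9, -16.4, 0, 0, 9.5],
    [9.9, -16.4, 0, 0, 9.5],
  ],
)

```text
t: 3.48
tcp_pos: [0.5188, 0.0657, 0.2176]
ee_rot: [3.141, 0.0, 3.141]
ft_force: [-0.6, 0.3, -0.3]
grip_width: 0.0952
grip_force: 0.0
```

```bash
cat > c.py <<'E'
from h import *
s=status.observe(); p=cams.camera('top'); q=cams.camera('scene');print(s['t'],s['tcp_pos'],s['ee_rot'])
for pp in(p,q):
  for d in nets.spot_point(pp,'head_center')[:4]: print(np.round(d['at']),d['confidence'],onz(pp,d['at'],.03).round(4))
save(q,'s1')
E
python3 c.py
```

```text
3.475 [0.51884863 0.06566631 0.21759287] [3.14135742e+00 9.16742215e-05 3.14139754e+00]
[231. 350.] 0.64 [0.5354 0.1761 0.03  ]
[187. 388.] 0.52 [0.6386 0.0863 0.03  ]
[236. 397.] 0.47 [0.5234 0.0663 0.03  ]
[278. 384.] 0.84 [0.5206 0.0658 0.03  ]
[249. 334.] 0.72 [0.5299 0.179  0.03  ]
[240. 403.] 0.68 [0.6275 0.0751 0.03  ]
```

Descend over the head and grip it near its top.

>>> arm_command(
  moves=[
    [0.1, 0, -5, 0, 9.5],
    [0.1, 0, -9, 0, 9.5],
    [0.1, 0, -11.9, 0, 9.5],
    [0.1, 0, -11.9, 0, 9.5],
    [0.1, 0, -11.9, 0, 5],
  ],
  squeeze=12,
)

```text
t: 4.3
tcp_pos: [0.5204, 0.0659, 0.0993]
ee_rot: [3.141, 0.001, -3.141]
ft_force: [-0.4, 0.0, 0.5]
grip_width: 0.0894
grip_force: 0.0
```

>>> arm_command(
  moves=[
    [0, 0, 0, 0, 3.5],
    [0, 0, 0, 0, 3.5],
    [0, 0, 0, 0, 3.5],
    [0, 0, 0, 0, 3.5],
    [0, 0, 0, 0, 3.5],
  ],
  squeeze=12,
)

```text
t: 4.92
tcp_pos: [0.5201, 0.0653, 0.0984]
ee_rot: [3.142, 0.0, -3.141]
ft_force: [-0.3, 0.6, 0.6]
grip_width: 0.0413
grip_force: 12.0
```

>>> arm_command(
  moves=[
    [0, 0, 1.2, 0, 3.5],
    [1.6, -0.3, 1.2, 0, 3.5],
    [3.2, -0.6, 1.2, 0, 3.5],
    [3.2, -0.6, 0.5, 0, 3.5],
    [3.2, -0.6, -0.1, 0, 3.5],
  ],
  squeeze=12,
)

```text
t: 5.55
tcp_pos: [0.5515, 0.0593, 0.0972]
ee_rot: [3.142, -0.0, -3.141]
ft_force: [-3.0, -2.0, 19.2]
grip_width: 0.0414
grip_force: 12.0
```

>>> arm_command(
  moves=[
    [0, 0, 0, 0, 3.5],
    [0, 0, 0, 0, 3.5],
  ],
  squeeze=5,
)

```text
t: 5.8
tcp_pos: [0.5516, 0.0595, 0.0971]
ee_rot: [3.141, -0.001, -3.141]
ft_force: [0.8, -0.1, -0.8]
grip_width: 0.0415
grip_force: 5.0
```

>>> arm_command(
  moves=[
    [-0.5, 0, 0.15, 0, 3.5],
    [-1.0, 0, 0.3, 0, 3.5],
    [-1.5, 0, 0.4, 0, 3.5],
    [-2.05, 0, 0.45, 0, 3.5],
    [-2.6, 0, 0.4, 0, 3.5],
  ],
  squeeze=5,
)

```text
t: 6.42
tcp_pos: [0.5257, 0.0594, 0.1014]
ee_rot: [3.142, 0.0, -3.141]
ft_force: [0.1, -0.2, -0.3]
grip_width: 0.0415
grip_force: 5.0
```

```bash
cat > v.py <<'E'
from h import *
import sys
n,cam,r0,r1,c0,c1,out=sys.argv[1:2]+[sys.argv[1]]+[int(x) for x in sys.argv[2:6]]+[sys.argv[6]]
p=cams.camera(cam); s=status.observe(); print(s['t'],s['tcp_pos'],s['grip_width'],s['ft_force'])
im=p['color'][r0:r1,c0:c1]; f=min(800/im.shape[1],600/im.shape[0],5)
cv2.imwrite('pics/'+out+'.png',cv2.resize(im,None,fx=f,fy=f,interpolation=cv2.INTER_CUBIC)[...,::-1])
E
python3 v.py scene 220 330 330 440 tip1
```

```text
6.475 [0.52504959 0.05934521 0.10122511] 0.04123248062294013 [-0.03276994  0.31182171 -0.90616179]
```

View pics/tip1.png

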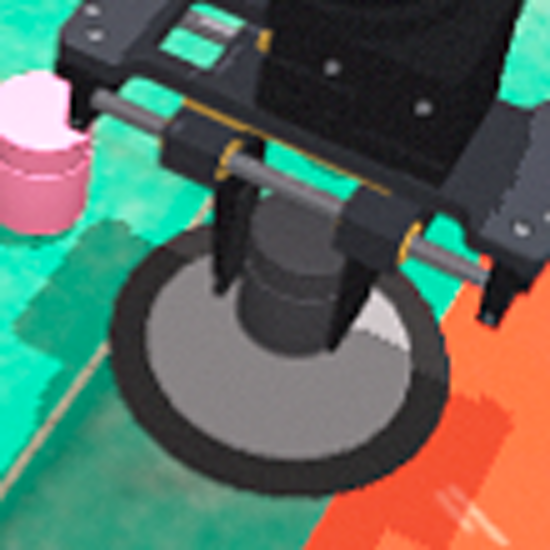

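>>> arm_command(
  moves=[
    [1.2, 0, 0.3, 0, 3.5],
    [2.6, 0, 0.3, 0, 3.5],
    [2.6, 0, -0.38, 0, 3.5],
    [2.6, 0, -0.38, 0, 3.5],
    [2.6, 0, -0.38, 0, 5.0],
  ],
  squeeze=5,
)

```text
t: 7.1
tcp_pos: [0.5517, 0.0593, 0.0973]
ee_rot: [3.141, -0.001, -3.141]
ft_force: [-1.1, -0.2, -0.3]
grip_width: 0.0466
grip_force: 0.0
```

>>> arm_command(
  moves=[
    [0, 0, 0, 0, 5.0],
    [0, 0, 1.3, 0, 5.0],
    [0, 0, 2.5, 0, 5.0],
    [0, 0, 2.5, 0, 3.5],
    [0, 0, 2.5, 0, 3.5],
  ],
  squeeze=3,
)

```text
t: 7.72
tcp_pos: [0.5523, 0.0593, 0.1229]
ee_rot: [3.142, 0.001, -3.141]
ft_force: [0.6, -0.3, 3.7]
grip_width: 0.0408
grip_force: 3.0
```

>>> arm_command(
  moves=[
    [0, 0, 0, 0, 3.5],
    [0, 0, -0.1, 0, 3.5],
    [-0.6, 0, 0.0, 0, 3.5],
    [-1.2, 0, 0.1, 0, 3.5],
    [-1.9, 0, 0.2, 0, 3.5],
  ],
  squeeze=3,
)

```text
t: 8.35
tcp_pos: [0.5322, 0.0594, 0.1243]
ee_rot: [3.141, -0.001, -3.141]
ft_force: [0.2, 0.1, -1.2]
grip_width: 0.0412
grip_force: 3.0
```

```bash
python3 v.py scene 220 330 330 440 tip2
```

```text
8.4 [0.53134094 0.05938408 0.12429495] 0.041224665816561146 [-0.76198422 -0.33955594 -0.16095152]
```

View pics/tip2.png

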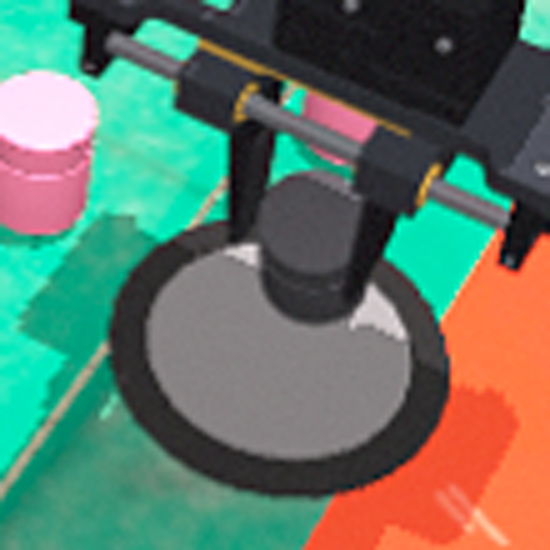

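>>> arm_command(
  moves=[
    [-0.7, 0, 0.1, 0, 3.5],
    [-1.3, 0, 0.0, 0, 3.5],
    [-2.0, 0, -0.15, 0, 3.5],
    [-2.6, 0, -0.45, 0, 3.5],
    [-3.1, 0, -0.75, 0, 3.5],
  ],
  squeeze=3,
)

```text
t: 9.02
tcp_pos: [0.5017, 0.0593, 0.117]
ee_rot: [3.141, -0.0, -3.141]
ft_force: [-0.4, -0.1, 4.8]
grip_width: 0.0415
grip_force: 3.0
```

>>> arm_command(
  moves=[
    [-0.5, 0, -0.45, 0, 3.5],
    [-1.0, 0, -0.9, 0, 3.5],
    [-1.4, 0, -1.45, 0, 3.5],
    [-1.7, 0, -2.0, 0, 3.5],
    [-1.7, 0, -2.0, 0, 3.5],
  ],
  squeeze=3,
)

```text
t: 9.65
tcp_pos: [0.485, 0.0593, 0.0965]
ee_rot: [3.141, -0.001, -3.141]
ft_force: [-0.3, -0.2, 0.5]
grip_width: 0.0415
grip_force: 3.0
```

```bash
python3 v.py scene 220 330 330 440 tip3
```

```text
9.7 [0.48528786 0.05931982 0.09669004] 0.04095276253342995 [0.73824185 0.23343424 0.2872648 ]
```

View pics/tip3.png

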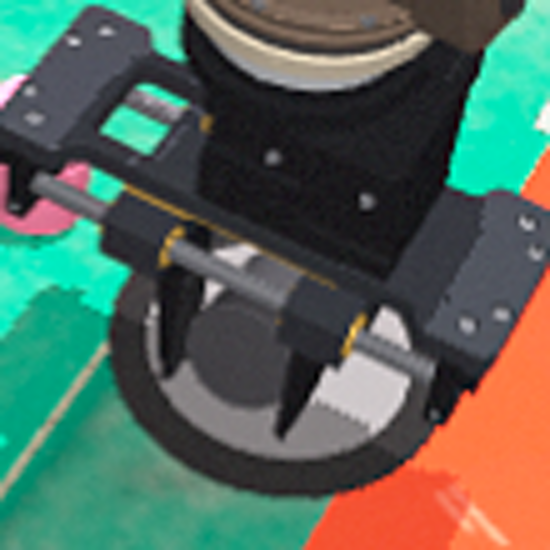

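Run:
```python
from h import *
q=cams.camera('scene')
print(onz(q,(289,378),.025))
for d in nets.spot_point(q,'head')[:4]: print(np.round(d['at']),d['confidence'],onz(q,d['at'],.025).round(4))
for d in nets.spot_point(q,'head_center')[:4]: print(np.round(d['at']),d['confidence'],onz(q,d['at'],.025).round(4))
```

```text
[0.49539732 0.0641778  0.025     ]
[242. 341.] 0.66 [0.5589 0.1803 0.025 ]
[290. 379.] 0.57 [0.4949 0.0613 0.025 ]
[285. 382.] 0.76 [0.5075 0.0623 0.025 ]
[255. 334.] 0.53 [0.5209 0.1728 0.025 ]
```

>>> arm_command(
  moves=[
    [0, 0, 0, 0, 5.2],
    [0, 0, 0, 0, 5.2],
    [1.5, 0, 0, 0, 5.2],
    [3.0, 0, 0, 0, 5.2],
    [4.2, 0, 0, 0, 5.2],
  ],
  squeeze=3,
)

```text
t: 10.48
tcp_pos: [0.5285, 0.0593, 0.097]
ee_rot: [3.141, 0.001, -3.141]
ft_force: [-0.3, 0.2, -0.5]
grip_width: 0.0518
grip_force: 0.0
```

```bash
python3 v.py scene 220 330 330 440 tip4
python3 - <<'E'
from h import *
p=cams.camera('scene');s=status.observe()
for l in('head','head_center'):
  for d in nets.spot_point(p,l)[:3]: print(l,np.round(d['at']),d['confidence'],onz(p,d['at'],.025).round(4))
E
```

```text
10.525 [0.52968257 0.05924095 0.09706696] 0.05216837043510086 [ 0.39842446 -0.88507106  0.21672515]
head [240. 341.] 0.79 [0.5621 0.1829 0.025 ]
head [188. 272.] 0.19 [0.6142 0.395  0.025 ]
head_center [251. 335.] 0.97 [0.5315 0.1771 0.025 ]
```

View pics/tip4.png

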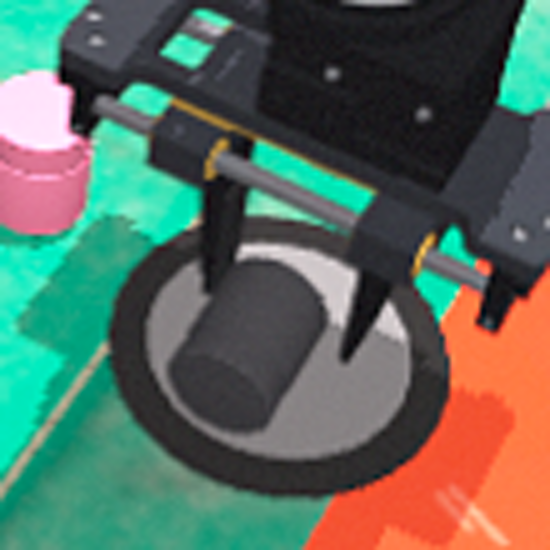

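```bash
cat > seg.py <<'E'
from h import *
def rec(z=.025):
    p=cams.camera('scene'); im=p['color'].astype(int)
    print('closed',onz(p,(298.6,374.4),.025).round(4),'far silhouettes', onz(p,(220+258/5,330+265/5),.046).round(4), onz(p,(220+305/5,330+328/5),.025).round(4), onz(p,(220+355/5,330+170/5),.025).round(4))
    # contour of candidate cylinder projection
    return p
p=rec()
# fit cylinder pose by reprojection of silhouettes: render candidates
im=cv2.cvtColor(p['color'],cv2.COLOR_RGB2HSV)
pts=[]
def sil(c,a):
    ax=np.array([np.cos(a),np.sin(a),0]);n=np.array([-np.sin(a),np.cos(a),0]);z=np.array([0,0,1.])
    t=np.linspace(0,2*np.pi,40); X=[]
    for e in(-.026,.026): X+= [c+ax*e+.021*(np.cos(k)*n+np.sin(k)*z) for k in t]
    return cv2.convexHull(proj(p,np.array(X)).astype(np.float32))
g=cv2.cvtColor(p['color'],cv2.COLOR_RGB2GRAY)
obs=np.array([[330+170/5,220+358/5],[330+222/5,220+433/5],[330+268/5,220+428/5],[330+325/5,220+320/5],[330+305/5,220+275/5],[330+255/5,220+258/5],[330+185/5,220+405/5]])
from scipy.optimize import least_squares
f=lambda v:[cv2.pointPolygonTest(sil(np.array([v[0],v[1],.025]),v[2]),(float(o[0]),float(o[1])),True) for o in obs]
r=least_squares(f,[.5,.06,0],diff_step=1e-3,x_scale=[.01,.01,.1]);print(r.x,r.fun)
E
python3 seg.py
```

```text
closed [0.4728 0.0599 0.025 ] far silhouettes [0.5204 0.0693 0.046 ] [0.53  0.045 0.025] [0.4772 0.0835 0.025 ]
[0.49695312 0.06156897 0.        ] [ 0.21795007  0.14785328 -0.47867123  1.20767191  0.16072794  0.59990483
  0.82910088]
```

>>> arm_command(
  moves=[
    [-0.3, 0.15, 0, 0, 5.2],
    [-0.3, 0.15, 0, 0, 3.5],
    [-0.3, 0.15, 0, 0, 3.5],
    [-0.3, 0.15, 0, 0, 3.5],
    [-0.3, 0.15, 0, 0, 3.5],
  ],
  squeeze=3,
)

```text
t: 11.35
tcp_pos: [0.5241, 0.0608, 0.097]
ee_rot: [3.141, -0.0, -3.142]
ft_force: [-0.1, 0.3, 1.0]
grip_width: 0.0414
grip_force: 3.0
```

>>> arm_command(
  moves=[
    [-0.3, 0, 0.6, 0, 3.5],
    [-0.7, 0, 1.2, 0, 3.5],
    [-1.2, 0, 1.7, 0, 3.5],
    [-1.7, 0, 2.1, 0, 3.5],
    [-2.3, 0, 2.5, 0, 3.5],
  ],
  squeeze=3,
)

```text
t: 11.98
tcp_pos: [0.5007, 0.0608, 0.1224]
ee_rot: [3.142, 0.0, -3.141]
ft_force: [0.7, 0.3, -0.3]
grip_width: 0.0412
grip_force: 3.0
```

```bash
python3 v.py scene 220 330 330 440 tip5
```

```text
12.025 [0.50008582 0.06086828 0.12267177] 0.04122313773949408 [0.18610692 0.387754   0.31785486]
```

View pics/tip5.png

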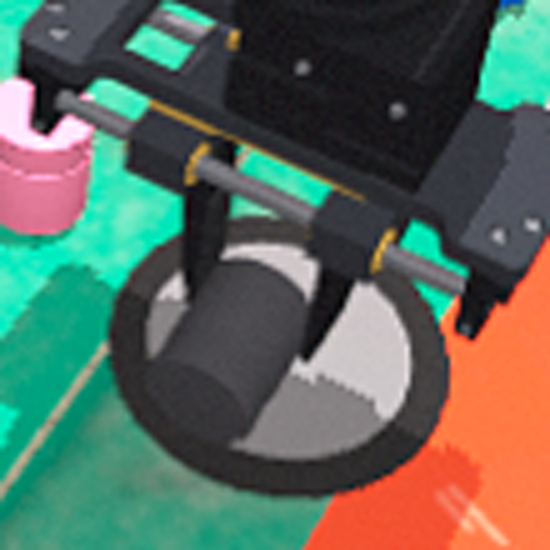

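```bash
cat > fit.py <<'E'
from h import *
from scipy.optimize import least_squares
def sil(p,c,th,y):
    ax=np.array([np.cos(th),0,np.sin(th)]);n=np.array([0,1.,0]);z=np.cross(ax,n)
    t=np.linspace(0,2*np.pi,40)
    return cv2.convexHull(proj(p,np.array([np.array([c[0],y,c[1]])+ax*e+.021*(np.cos(k)*n+np.sin(k)*z) for e in(-.026,.026) for k in t])).astype(np.float32))
def fit(p,obs,x0,y=.0612):
    f=lambda v:[cv2.pointPolygonTest(sil(p,v[:2],v[2],y),(float(a),float(b)),True) for a,b in obs]
    return least_squares(f,x0,diff_step=3e-3,x_scale=[.01,.01,.2])
if __name__=='__main__':
    p=cams.camera('scene')
    obs=[(330+a/5,220+b/5) for a,b in [(145,372),(165,415),(205,440),(242,440),(262,412),(305,310),(295,275),(250,259),(215,275),(180,320)]]
    for t0 in(.1,.5,.9):
        r=fit(p,obs,[.49,.04,t0]); print(r.x.round(4),r.cost,r.fun.round(1))
    print(proj(p,[[.499,.0612,.05],[.499,.0402,.05]]))
E
python3 fit.py
```

```text
[ 0.4784  0.0432 -0.1486] 1.9653713843058875 [-0.1  0.2  0.2 -0.5 -0.   1.6 -1.  -0.2  0.1  0.2]
[ 0.4784  0.0433 -0.1466] 1.964872169201399 [-0.1  0.2  0.2 -0.5 -0.   1.6 -1.  -0.2  0.1  0.2]
[0.4767 0.0474 0.9547] 12.739078375507017 [-2.1 -0.5 -1.2  0.4  1.3  1.1 -1.2 -0.2  3.8  0.6]
[[381.97859321 279.94663642]
 [392.53647325 285.14964253]]
```

>>> arm_command(
  moves=[
    [2.2, 0, 0, 0, 3.5],
    [4.4, 0, 0, 0, 3.5],
    [6.5, 0, -0.8, 0, 3.5],
    [6.5, 0, -1.6, 0, 3.5],
    [6.5, 0, -2.45, 0, 3.5],
  ],
  squeeze=3,
)

```text
t: 12.7
tcp_pos: [0.5653, 0.0608, 0.0968]
ee_rot: [3.141, -0.001, -3.141]
ft_force: [0.5, -0.9, 3.6]
grip_width: 0.0413
grip_force: 3.0
```

>>> arm_command(
  moves=[
    [0, 0, 0, 0, 3.5],
    [0, 0, -0.1, 0, 5.2],
    [0, 0, -0.1, 0, 5.2],
    [-2.5, 0, -0.1, 0, 5.2],
    [-5.2, 0, -0.1, 0, 5.2],
  ],
  squeeze=3,
)

```text
t: 13.32
tcp_pos: [0.5135, 0.0608, 0.0967]
ee_rot: [3.142, 0.001, -3.141]
ft_force: [-0.1, 0.8, 0.0]
grip_width: 0.0522
grip_force: 0.0
```

```bash
cat > auto.py <<'E'
from h import *
from fit import sil
from scipy.optimize import minimize
# silhouettes vs dark-on-disc: compare mean saturation/brightness inside vs ring outside
p=cams.camera('scene'); s=status.observe(); print(s['tcp_pos'])
g=cv2.cvtColor(p['color'],cv2.COLOR_RGB2GRAY).astype(float)
def cost(x,z,th,y):
    h=sil(p,(x,z),th,y).astype(np.int32); m=np.zeros(g.shape,np.uint8); cv2.fillConvexPoly(m,h,1)
    r=cv2.dilate(m,np.ones((7,7)))-cv2.dilate(m,np.ones((3,3))); return g[m>0].mean()-g[r>0].mean()
import itertools,sys
best=sorted((cost(x,.025,0,y),x,y) for x in np.arange(.5,.58,.002) for y in np.arange(.05,.075,.002))[:6]
for b in best: print(np.round(b,4))
E
python3 auto.py
```

```text
[0.5100578  0.06098235 0.09650461]
[-35.6937   0.526    0.05  ]
[-35.637   0.524   0.052]
[-35.2372   0.53     0.052 ]
[-34.691   0.528   0.052]
[-34.6513   0.522    0.05  ]
[-34.4886   0.53     0.05  ]
```

>>> arm_command(
  moves=[
    [-4, 0, 4, 0, 5.2],
    [-8, 0, 8, 0, 5.2],
    [-8, 0, 8, 0, 5.2],
  ],
)

```text
t: 13.75
tcp_pos: [0.433, 0.061, 0.1789]
ee_rot: [3.142, 0.003, -3.141]
ft_force: [1.7, -0.2, 0.3]
grip_width: 0.0519
grip_force: 0.0
```

```bash
cat >> auto.py <<'E'
for cam in('top','scene'):
    q=cams.camera(cam)
    for l in('head','head_center'):
        for d in nets.spot_point(q,l)[:4]: print(cam,l,np.round(d['at']),round(d['confidence'],2),onz(q,d['at'],.025).round(4))
E
python3 auto.py
```

```text
[0.4343267  0.06086716 0.1778796 ]
[-6.40428e+01  5.18000e-01  6.20000e-02]
[-6.35126e+01  5.16000e-01  6.20000e-02]
[-6.23458e+01  5.22000e-01  6.20000e-02]
[-6.20758e+01  5.30000e-01  6.20000e-02]
[-6.19565e+01  5.18000e-01  6.00000e-02]
[-61.8399   0.534    0.062 ]
top head [239. 399.] 0.93 [0.5165 0.0603 0.025 ]
top head [231. 350.] 0.84 [0.5355 0.176  0.025 ]
top head [187. 392.] 0.59 [0.6397 0.0765 0.025 ]
top head_center [229. 399.] 0.66 [0.54   0.0601 0.025 ]
top head_center [229. 349.] 0.6 [0.5405 0.1769 0.025 ]
top head_center [182. 386.] 0.57 [0.6502 0.0888 0.025 ]
scene head [239. 342.] 0.75 [0.5657 0.182  0.025 ]
scene head [281. 383.] 0.56 [0.5174 0.0641 0.025 ]
scene head_center [273. 388.] 0.59 [0.5393 0.0661 0.025 ]
scene head_center [249. 335.] 0.49 [0.5353 0.1794 0.025 ]
```

>>> arm_command(
  moves=[
    [4, 0, -4, 0, 5.2],
    [7.9, 0, -8.2, 0, 5.2],
    [7.9, 0, -8.2, 0, 5.2],
    [7.9, 0, -8.2, 0, 3.5],
    [7.9, 0, -8.2, 0, 3.5],
  ],
  squeeze=3,
)

```text
t: 14.72
tcp_pos: [0.5127, 0.0609, 0.0956]
ee_rot: [3.142, 0.001, -3.141]
ft_force: [-0.0, 0.7, -0.2]
grip_width: 0.0411
grip_force: 3.0
```

>>> arm_command(
  moves=[
    [0, 0, -0.1, 0, 3.5],
    [-0.3, 0, -0.1, 0, 3.5],
    [-0.6, 0, -0.1, 0, 3.5],
    [-0.9, 0, -0.15, 0, 3.5],
    [-1.2, 0, -0.25, 0, 3.5],
  ],
  squeeze=3,
)

```text
t: 15.35
tcp_pos: [0.5008, 0.0608, 0.0919]
ee_rot: [3.141, -0.0, -3.141]
ft_force: [-0.2, -0.3, 0.3]
grip_width: 0.0411
grip_force: 3.0
```

```bash
cat > auto2.py <<'E'
from h import *
from fit import sil
p=cams.camera('scene'); s=status.observe(); print(s['t'],s['tcp_pos'],s['grip_width'])
g=cv2.cvtColor(p['color'],cv2.COLOR_RGB2GRAY).astype(float)
y=s['tcp_pos'][1]
def cost(x,z,th):
    h=sil(p,(x,z),th,y).astype(np.int32); m=np.zeros(g.shape,np.uint8); cv2.fillConvexPoly(m,h,1)
    r=cv2.dilate(m,np.ones((7,7)))-cv2.dilate(m,np.ones((3,3))); return g[m>0].mean()-g[r>0].mean()
for th in np.arange(0,1.6,.13):
    # resting on lower edge/centre height
    z=.004+.026*np.sin(th)+.021*np.cos(th)
    b=min((cost(x,z,th),x) for x in np.arange(.46,.56,.002)); print(round(th,2),np.round(b,3))
for cam in('top','scene'):
    q=cams.camera(cam)
    for l in('head','head_center'):
        for d in nets.spot_point(q,l)[:4]:
            X=onz(q,d['at'],.025)
            if abs(X[1]-y)<.03 and X[0]<.6: print(cam,l,round(d['confidence'],2),X.round(4))
E
python3 auto2.py
```

```text
15.4 [0.50037953 0.06083995 0.09174159] 0.041105464418757356
0.0 [-8.022  0.538]
0.13 [-6.549  0.538]
0.26 [-5.375  0.548]
0.39 [-5.579  0.552]
0.52 [-5.691  0.55 ]
0.65 [-4.662  0.552]
0.78 [-5.183  0.55 ]
0.91 [-5.5    0.548]
1.04 [-7.91   0.544]
1.17 [-11.251   0.534]
1.3 [-13.015   0.532]
1.43 [-18.082   0.536]
1.56 [-18.83    0.534]
top head_center 0.47 [0.5193 0.0512 0.025 ]
scene head 0.55 [0.505  0.0608 0.025 ]
scene head_center 0.59 [0.5361 0.0684 0.025 ]
```

>>> arm_command(
  moves=[
    [-0.3, 0, -0.1, 0, 3.5],
    [-0.6, 0, -0.3, 0, 3.5],
    [-0.9, 0, -0.5, 0, 3.5],
    [-1.1, 0, -0.7, 0, 3.5],
    [-1.3, 0, -0.8, 0, 3.5],
  ],
  squeeze=3,
)

```text
t: 16.32
tcp_pos: [0.488, 0.0608, 0.0839]
ee_rot: [3.142, -0.0, -3.141]
ft_force: [1.0, -0.1, 0.5]
grip_width: 0.0414
grip_force: 3.0
```

```bash
python3 auto2.py; python3 v.py scene 220 330 330 440 tip6
```

```text
16.375 [0.48772932 0.0608553  0.08381666] 0.041165301928342925
0.0 [-6.762  0.56 ]
0.13 [-8.685  0.56 ]
0.26 [-9.983  0.558]
0.39 [-10.944   0.554]
0.52 [-14.212   0.466]
0.65 [-14.36    0.466]
0.78 [-12.57    0.466]
0.91 [-11.677   0.462]
1.04 [-10.837   0.464]
1.17 [-11.1    0.46]
1.3 [-9.669  0.462]
1.43 [-9.421  0.56 ]
1.56 [-9.664  0.56 ]
scene head 0.73 [0.488  0.0559 0.025 ]
scene head_center 0.92 [0.5133 0.0652 0.025 ]
16.725 [0.48813112 0.06083448 0.08406089] 0.04120234704002799 [-1.13812519  0.31093975 -0.02962747]
```

View pics/tip6.png

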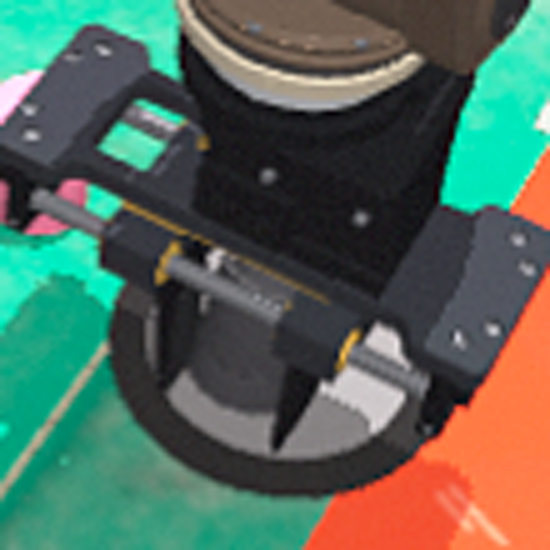

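>>> arm_command(
  moves=[
    [0, 0, 0, 0, 5.4],
    [0, 0, 0, 0, 5.4],
    [0, 0, 0, 0, 5.4],
    [0, 0, 4, 0, 5.4],
    [-4, 0, 9, 0, 5.4],
  ],
  squeeze=3,
)

```text
t: 17.35
tcp_pos: [0.45, 0.0607, 0.1733]
ee_rot: [3.142, 0.0, 3.142]
ft_force: [0.4, -0.3, 0.5]
grip_width: 0.0537
grip_force: 0.0
```

>>> arm_command(
  moves=[
    [-5, 0, 2, 0, 5.4],
    [-5, 0, 2, 0, 5.4],
    [-5, 0, 2, 0, 5.4],
  ],
)

```text
t: 17.73
tcp_pos: [0.3998, 0.0608, 0.193]
ee_rot: [3.142, 0.001, -3.141]
ft_force: [-0.0, 0.1, 1.3]
grip_width: 0.0539
grip_force: 0.0
```

```bash
cat > auto3.py <<'E'
from h import *
from fit import sil
P=[cams.camera(n) for n in('scene','top')]; s=status.observe(); print(s['t'],s['tcp_pos'],s['grip_width'])
G=[cv2.cvtColor(p['color'],cv2.COLOR_RGB2GRAY).astype(float) for p in P]
def cost(x,y,z,th,i):
    p,g=P[i],G[i]; h=sil(p,(x,z),th,y).astype(np.int32); m=np.zeros(g.shape,np.uint8); cv2.fillConvexPoly(m,h,1)
    r=cv2.dilate(m,np.ones((7,7)))-cv2.dilate(m,np.ones((3,3))); return g[m>0].mean()-g[r>0].mean(),round(g[m>0].std(),1)
for th,z in((0,.025),(np.pi/2,.030)):
  for i in(0,1):
    b=min((*cost(x,y,z,th,i),x,y) for x in np.arange(.45,.58,.002) for y in np.arange(.04,.08,.002)); print(['scene','top'][i],round(th,2),np.round(b,3))
for cam,q in zip(('scene','top'),P):
    for l in('head','head_center'):
        for d in nets.spot_point(q,l)[:5]:
            X=onz(q,d['at'],.025)
            if abs(X[1]-.061)<.04 and X[0]<.6: print(cam,l,round(d['confidence'],2),np.round(d['at']),X.round(4))
    for d in nets.look_for(q,'head')[:5]: print(cam,np.round(d['bbox']),round(d['confidence'],2))
E
python3 auto3.py
```

```text
17.825 [0.39996612 0.06077638 0.19244881] 0.054415092402785976
scene 0 [-7.1922e+01  4.2900e+01  4.7400e-01  5.8000e-02]
top 0 [-56.579  28.8     0.484   0.06 ]
scene 1.57 [-6.938e+01  4.370e+01  4.700e-01  5.400e-02]
top 1.57 [-38.415  39.      0.498   0.062]
scene head 0.56 [298. 376.] [0.4755 0.0582 0.025 ]
scene head_center 0.75 [287. 378.] [0.4993 0.0668 0.025 ]
scene [367. 284. 389. 307.] 0.52
top head 0.89 [250. 398.] [0.4916 0.0617 0.025 ]
top head_center 0.73 [248. 401.] [0.4949 0.0554 0.025 ]
top [378. 178. 400. 197.] 0.86
top [389. 238. 412. 258.] 0.85
top [337. 223. 359. 241.] 0.8
```

Run:
```python
from h import *
from fit import sil
for cam in('scene','top'):
    p=cams.camera(cam)
    for nm,x,z,th in(('up',.4935,.030,np.pi/2),('lie',.4975,.025,0),('lie2',.487,.025,0)):
        h=sil(p,(x,z),th,.0605)[:,0]; print(cam,nm,h.min(0).round(),h.max(0).round())
    g=cv2.cvtColor(p['color'],cv2.COLOR_RGB2GRAY)
    print(cam,[ (np.round(d['bbox']).tolist(),round(d['confidence'],2)) for d in nets.look_for(p,'head') if 360<d['bbox'][0]<400])
    # dark segmentation inside grey disc
    c=proj(p,[[.4935,.0605,.056]])[0].astype(int); m=(g<75).astype(np.uint8)
    n,L,st,ce=cv2.connectedComponentsWithStats(m); l=L[c[1],c[0]]; print('px',c,g[c[1],c[0]],'comp',st[l],ce[l])
    t=np.linspace(0,2*np.pi,60,endpoint=False)
    for zz in(.056,.004):
        ring=[np.mean([g[int(round(v)),int(round(u))] for u,v in proj(p,np.c_[.4935+r*np.cos(t),.0605+r*np.sin(t),0*t+zz])]) for r in(.004,.008,.012,.016,.019,.023,.027)]
        print(zz,np.round(ring))
```

```text
scene up [367. 271.] [393. 307.]
scene lie [363. 271.] [397. 308.]
scene lie2 [361. 275.] [394. 312.]
scene [([369.0, 284.0, 390.0, 307.0], 0.59)]
px [381 280] 57 comp [  229     0   314   320 39122] [367.51265273 122.28907009]
0.056 [56. 57. 53. 59. 62. 88. 78.]
0.004 [ 22.  33.  42.  46.  58. 105. 121.]
top up [388. 240.] [411. 259.]
top lie [390. 236.] [408. 259.]
top lie2 [390. 240.] [408. 264.]
top [([382.0, 179.0, 402.0, 198.0], 0.77), ([393.0, 239.0, 411.0, 259.0], 0.66)]
px [401 249] 64 comp [    0     0   640   265 28840] [338.63744799  66.64538835]
0.056 [66. 53. 41. 41. 87. 72. 67.]
0.004 [65. 64. 67. 45. 39. 75. 91.]
```

>>> arm_command(
  moves=[
    [0, 5, 4, 0, 5.4],
    [0, 11, 8, 0, 5.4],
    [0, 17, 9, 0, 5.4],
    [0, 23, 9, 0, 5.4],
    [0, 28, 9, 0, 5.4],
  ],
)

```text
t: 18.95
tcp_pos: [0.3986, 0.3431, 0.2833]
ee_rot: [3.141, 0.001, -3.141]
ft_force: [1.3, 0.1, -0.1]
grip_width: 0.0537
grip_force: 0.0
```

```bash
cat > auto4.py <<'E'
from h import *
from fit import sil
s=status.observe(); print(s['t'],s['tcp_pos'])
for i,cam in enumerate(('scene','top')):
    p=cams.camera(cam); g=cv2.GaussianBlur(cv2.cvtColor(p['color'],cv2.COLOR_RGB2GRAY),(3,3),0).astype(float)
    G=np.dstack([cv2.Sobel(g,cv2.CV_64F,1,0),cv2.Sobel(g,cv2.CV_64F,0,1)])
    def cost(x,y,z,th): # mean outward gradient along the silhouette
        h=sil(p,(x,z),th,y)[:,0]; h=np.vstack([h,h[:1]]); S=[]
        c=h.mean(0)
        for a,b in zip(h[:-1],h[1:]):
            k=max(1,int(np.hypot(*(b-a)))); n=np.array([b[1]-a[1],a[0]-b[0]]); n=n/np.hypot(*n); n*=np.sign(n@(a-c))
            for j in range(k):
                q=(a+(b-a)*(j+.5)/k).round().astype(int); S.append(G[q[1],q[0]]@n)
        return np.mean(S)
    for th,z in((0,.025),(np.pi/2,.030)):
        b=max((cost(x,y,z,th),x,y) for x in np.arange(.46,.54,.001) for y in np.arange(.045,.078,.001)); print(cam,round(th,2),np.round(b,3))
    for l in('head','head_center'):
        for d in nets.spot_point(p,l)[:5]:
            X=onz(p,d['at'],.025)
            if abs(X[1]-.061)<.04 and X[0]<.6: print(cam,l,round(d['confidence'],2),np.round(d['at']),'z.004',onz(p,d['at'],.004).round(4),'z.03',onz(p,d['at'],.03).round(4))
    print([ (np.round(d['bbox']).tolist(),round(d['confidence'],2)) for d in nets.look_for(p,'head') if 360<d['bbox'][0]<400])
E
python3 auto4.py
```

```text
18.95 [0.39864334 0.34309003 0.283262  ]
scene 0 [1.16284e+02 4.77000e-01 6.20000e-02]
scene 1.57 [2.38239e+02 4.89000e-01 6.10000e-02]
scene head 0.58 [296. 380.] z.004 [0.4976 0.058  0.004 ] z.03 [0.4791 0.0521 0.03  ]
scene head_center 0.56 [290. 377.] z.004 [0.5071 0.0702 0.004 ] z.03 [0.4882 0.0638 0.03  ]
[([366.0, 271.0, 394.0, 309.0], 0.67), ([392.0, 220.0, 414.0, 252.0], 0.62)]
top 0 [1.42333e+02 4.86000e-01 6.30000e-02]
top 1.57 [1.55904e+02 4.93000e-01 6.30000e-02]
top head 0.72 [248. 398.] z.004 [0.4945 0.058  0.004 ] z.03 [0.4959 0.0629 0.03  ]
top head_center 0.58 [249. 400.] z.004 [0.4924 0.0545 0.004 ] z.03 [0.4938 0.0594 0.03  ]
[([380.0, 177.0, 401.0, 197.0], 0.61), ([389.0, 239.0, 410.0, 257.0], 0.59), ([381.0, 120.0, 405.0, 152.0], 0.15)]
```

>>> arm_command(
  moves=[
    [5, 3, 0, 0, 5.4],
    [11, 6, 0, 0, 5.4],
    [17, 9, 0, 0, 5.4],
    [20, 9, 0, 0, 5.4],
    [20, 9, 0, 0, 5.4],
  ],
)

```text
t: 19.98
tcp_pos: [0.6014, 0.4293, 0.2815]
ee_rot: [-3.141, -0.001, 3.139]
ft_force: [-0.7, -0.2, -0.7]
grip_width: 0.054
grip_force: 0.0
```

```bash
cat > m.py <<'E'
from h import *
import pickle,sys
s=status.observe(); p=cams.camera('wrist'); print(s['t'],s['tcp_pos'])
save(p,'wm'+sys.argv[1])
hsv=cv2.cvtColor(p['color'],cv2.COLOR_RGB2HSV); out={}
for nm,lo,hi in(('green',(50,170,30),(68,255,220)),('yellow',(24,150,120),(34,255,255)),('red',(172,120,60),(180,255,255)),('red0',(0,150,80),(6,255,255))):
    n,L,st,ce=cv2.connectedComponentsWithStats(cv2.inRange(hsv,lo,hi))
    for i in np.argsort(-st[1:,4])[:3]+1:
        if st[i,4]>15: print(nm,st[i],ce[i].round(1))
for l in('mark_flag','cover_tab','cover_hinge','seal_box'):
    q=nets.spot_point(p,l)[:2]; print(l,[(np.round(d['at'],1).tolist(),round(d['confidence'],2)) for d in q])
    if q: out[l]=q[0]['at']
pickle.dump((p,s,out),open('wm'+sys.argv[1]+'.pkl','wb'))
E
python3 m.py A
```

```text
19.975 [0.60144907 0.42931098 0.28154942]
yellow [228   0  22  22 369] [238.6   9.2]
red0 [  0 174  18  96 875] [  5.  231.8]
red0 [311  49   2  17  22] [311.7  55.9]
mark_flag [([118.1, 335.3], 0.58), ([8.2, 239.0], 0.55)]
cover_tab [([7.0, 235.9], 0.77)]
cover_hinge [([172.2, 261.1], 0.64)]
seal_box [([120.7, 266.9], 0.72)]
```

>>> arm_command(
  moves=[
    [-4, 0, 0, 0, 5.4],
    [-8, 0, 0, 0, 5.4],
    [-8, 0, 0, 0, 5.4],
  ],
)

```text
t: 20.6
tcp_pos: [0.5163, 0.4311, 0.2842]
ee_rot: [3.141, 0.0, -3.139]
ft_force: [1.0, -1.0, 0.5]
grip_width: 0.0543
grip_force: 0.0
```

```bash
python3 m.py B
python3 - <<'E'
from h import *
import pickle
A,B=[pickle.load(open(f'wm{c}.pkl','rb')) for c in'AB']
for l in A[2]:
    if l in B[2]: x,e=tri([ray(q[0],q[2][l],q[1]) for q in(A,B)]); print(l,x.round(4),np.round(e,4))
E
```

```text
20.6 [0.51629558 0.43112209 0.28418602]
yellow [234  89  20  25 415] [243.4 101. ]
red0 [   0  205   25   65 1079] [  9.  242.2]
red0 [310 140  10  93 105] [314.7 185.5]
mark_flag [([221.1, 327.8], 0.44)]
cover_tab [([99.6, 240.0], 0.98)]
cover_hinge [([244.5, 260.4], 0.62)]
seal_box [([184.3, 266.0], 0.93)]
mark_flag [0.5278 0.4398 0.14  ] [0.0017 0.0017]
cover_tab [0.4237 0.3485 0.0566] [0.0006 0.0006]
cover_hinge [0.5827 0.3646 0.0647] [0.0018 0.0018]
seal_box [ 0.5293  0.359  -0.0157] [0.0018 0.0018]
```

Run:
```python
from h import *
import pickle
A,B=[pickle.load(open(f'wm{c}.pkl','rb')) for c in'AB']
for q,(r,c) in((A,(118,335)),(B,(221,328))):
    p,s=q[:2]; im=p['color']; hsv=cv2.cvtColor(im,cv2.COLOR_RGB2HSV)
    print(hsv[r-12:r+13:4,c-12:c+25:6].tolist())
    m=cv2.inRange(hsv,(45,130,20),(75,255,120)); m[:,:290]=0;m[:,380:]=0
    n,L,st,ce=cv2.connectedComponentsWithStats(m)
    for i in np.argsort(-st[1:,4])[:3]+1: print(st[i],ce[i].round(1))
    m=cv2.inRange(hsv,(0,150,80),(6,255,255)); m[:,:200]=0; ys,xs=np.nonzero(m)
    v=np.polyfit(ys,xs,1); 
    for y in(ys.min(),ys.max()): print('red',y,np.polyval(v,y).round(1),onz(p,(y,np.polyval(v,y)),.064,s).round(4))
```

```text
[[[105, 164, 169], [69, 173, 140], [82, 167, 147], [81, 162, 148], [82, 184, 147], [82, 206, 145], [83, 205, 144]], [[106, 164, 168], [69, 171, 125], [82, 172, 148], [82, 182, 146], [82, 199, 146], [83, 213, 145], [83, 212, 143]], [[106, 166, 172], [69, 178, 99], [82, 190, 148], [83, 199, 146], [83, 206, 145], [83, 209, 145], [83, 216, 145]], [[108, 8, 157], [71, 183, 88], [83, 182, 146], [82, 175, 147], [83, 211, 145], [83, 214, 144], [82, 198, 144]], [[110, 30, 155], [75, 175, 109], [82, 167, 148], [82, 173, 146], [82, 185, 149], [83, 192, 146], [82, 192, 145]], [[110, 61, 160], [76, 171, 112], [81, 146, 150], [80, 141, 147], [81, 158, 150], [81, 154, 147], [82, 174, 144]], [[109, 97, 163], [77, 138, 122], [80, 119, 150], [80, 141, 147], [81, 143, 146], [80, 128, 147], [81, 142, 144]]]
[329 111   5  58 158] [331.2 138.5]
[328 104   1   3   3] [328. 105.]
red 49 311.1 [0.4625 0.4211 0.064 ]
red 162 320.7 [0.5721 0.4301 0.064 ]
[[[3, 110, 229], [16, 13, 216], [79, 124, 181], [79, 98, 190], [78, 88, 186], [77, 85, 190], [81, 130, 189]], [[5, 33, 219], [90, 1, 207], [70, 161, 136], [77, 79, 199], [78, 92, 193], [80, 115, 191], [82, 148, 188]], [[19, 10, 213], [60, 1, 190], [69, 162, 143], [80, 116, 195], [81, 128, 191], [81, 135, 193], [83, 175, 189]], [[30, 5, 212], [0, 0, 181], [69, 168, 147], [82, 156, 193], [82, 161, 188], [83, 172, 190], [83, 195, 191]], [[79, 13, 218], [0, 0, 174], [68, 171, 146], [83, 172, 191], [82, 163, 189], [83, 187, 191], [83, 182, 189]], [[77, 11, 218], [108, 29, 149], [68, 173, 162], [83, 188, 191], [83, 164, 190], [83, 173, 189], [83, 174, 183]], [[77, 8, 217], [106, 124, 205], [68, 180, 146], [80, 149, 72], [83, 210, 189], [83, 190, 185], [82, 180, 173]]]
[330 233   1   3   3] [330. 234.]
red 140 310.5 [0.4644 0.4213 0.064 ]
red 236 319.3 [0.5724 0.4306 0.064 ]
```

```bash
cat > jf.py <<'E'
from h import *
import pickle
from scipy.optimize import least_squares
A,B=[pickle.load(open(f'wm{c}.pkl','rb')) for c in'AB']
S,T=cams.camera('scene'),cams.camera('top')
def seg(fn,box,lo,hi):
    im=cv2.imread(fn); hsv=cv2.cvtColor(im,cv2.COLOR_BGR2HSV); m=cv2.inRange(hsv,lo,hi); k=np.zeros_like(m); r0,r1,c0,c1=box; k[r0:r1,c0:c1]=m[r0:r1,c0:c1]
    ys,xs=np.nonzero(k); return k,ys,xs
k,ys,xs=seg('pics/scene0.png',(145,190,210,250),(50,120,20),(76,255,130))
e=cv2.erode(k,np.ones((3,3))); ye,xe=np.nonzero(e); print('scene green',len(xs),ys.min(),ys.max(),xs.min(),xs.max(),'core',len(xe),ye.mean() if len(xe) else 0,xe.mean() if len(xe) else 0)
k,yt,xt=seg('pics/top0.png',(215,250,220,242),(50,120,20),(76,255,130)); print('top green',len(xt),yt.min(),yt.max(),xt.min(),xt.max(),yt.mean(),xt.mean())
fs=(ye.mean(),xe.mean())
def model(v):
    x,y,a,th=v; c,s=np.cos(a),np.sin(a); Rz=np.array([[c,-s,0],[s,c,0],[0,0,1]]); h=np.array([x,y,.064])
    return dict(tab=h+Rz@[-.158,0,0],hinge=h,flag=h+Rz@[-.094*np.cos(th),.076,.094*np.sin(th)],tip=h+Rz@[-.106*np.cos(th),.076,.106*np.sin(th)])
obs=[(S,None,'tab',(234.4,232.4),1),(T,None,'tab',(278.8,273.8),1),(A[0],A[1],'hinge',A[2]['cover_hinge'],3),(B[0],B[1],'hinge',B[2]['cover_hinge'],3),
 (B[0],B[1],'tab',B[2]['cover_tab'],2),(A[0],A[1],'flag',A[2]['mark_flag'],6),(B[0],B[1],'flag',B[2]['mark_flag'],6),(S,None,'flag',fs,.7),(T,None,'flag',(235.,230.),2)]
def res(v):
    m=model(v); return np.concatenate([(proj(p,[m[n]],s)[0]-[o[1],o[0]])/w for p,s,n,o,w in obs]+[[(v[2]-.085)/.02]])
r=least_squares(res,[.583,.364,.09,1.],loss='soft_l1',x_scale=[.01,.01,.1,.1]); print(r.x.round(4)); print(r.fun.round(1))
J=r.jac; print('sd',np.sqrt(np.diag(np.linalg.inv(J.T@J))).round(4)); m=model(r.x); print({k:v.round(4).tolist() for k,v in m.items()})
# tip rows in A,B
for q in(A,B): print('tip/flag px',proj(q[0],[m['tip'],m['flag']],q[1]).round(1).tolist())
E
python3 jf.py
```

```text
scene green 63 156 168 222 234 core 15 160.33333333333334 226.46666666666667
top green 46 220 241 224 232 231.0 229.3695652173913
[0.5833 0.3649 0.0953 0.9968]
[-1.4 -0.4  0.3  0.5 -0.4  0.1  0.7  0.   0.1  1.  -1.2 -0.6 -0.4 -0.2
  0.3 -0.3  0.1  0.5  0.5]
sd [0.0013 0.0015 0.0126 0.02  ]
{'tab': [0.426, 0.3499, 0.064], 'hinge': [0.5833, 0.3649, 0.064], 'flag': [0.5253, 0.4357, 0.1429], 'tip': [0.5188, 0.4351, 0.153]}
tip/flag px [[327.5, 104.9], [328.0, 114.6]]
tip/flag px [[324.6, 216.1], [325.1, 219.6]]
```

>>> arm_command(
  moves=[
    [-4, -4, -1, 0.05, 5.4],
    [-9.5, -8.2, -3, 0.095, 5.4],
    [-9.5, -8.2, -8, 0.095, 5.0],
    [-9.5, -8.2, -8, 0.095, 5.0],
    [-9.5, -8.2, -8, 0.095, 5.0],
  ],
)

```text
t: 21.58
tcp_pos: [0.4254, 0.3495, 0.204]
ee_rot: [3.141, 0.001, -3.047]
ft_force: [0.9, 0.5, -0.1]
grip_width: 0.0498
grip_force: 0.0
```

```bash
python3 m.py C
python3 - <<'E'
from h import *
import pickle
p,s,o=pickle.load(open('wmC.pkl','rb')); print(s['tcp_pos'],s['ee_rot'])
if 'cover_tab' in o: print(onz(p,o['cover_tab'],.064,s))
print(proj(p,[[.426,.35,.064]],s))
E
```

```text
21.575 [0.42537644 0.34951429 0.20395983]
yellow [316 195  17  31 489] [324.1 210.2]
mark_flag [([277.2, 321.9], 0.46)]
cover_tab [([209.0, 321.7], 0.97)]
cover_hinge []
seal_box [([278.6, 324.2], 0.79)]
[0.42537644 0.34951429 0.20395983] [ 3.14085331e+00  1.24585711e-03 -3.04669413e+00]
[0.42464026 0.35114317 0.064     ]
[[320.17243211 210.43487742]]
```

>>> arm_command(
  moves=[
    [-0.5, 0.1, -3.5, 0, 5.0],
    [-0.5, 0.1, -7.1, 0, 5.0],
    [-0.5, 0.1, -7.1, 0, 5.0],
    [-0.5, 0.1, -7.1, 0, 2.5],
    [-0.5, 0.1, -7.1, 0, 2.0],
  ],
  squeeze=10,
)

```text
t: 22.45
tcp_pos: [0.4196, 0.3502, 0.1332]
ee_rot: [3.14, 0.002, -3.046]
ft_force: [0.1, 0.9, 0.4]
grip_width: 0.0352
grip_force: 0.0
```

>>> arm_command(
  moves=[
    [0, 0, 0, 0, 0.5],
    [0, 0, 0, 0, 0.5],
    [0, 0, 0, 0, 0.5],
  ],
  squeeze=10,
)

```text
t: 22.82
tcp_pos: [0.4191, 0.3516, 0.1325]
ee_rot: [3.138, 0.002, -3.047]
ft_force: [-4.5, 15.7, -0.3]
grip_width: 0.0141
grip_force: 10.0
```

>>> arm_command(
  moves=[
    [0, 0.15, 0, 0, 0.5],
    [0, 0.15, 0, 0, 0.5],
    [0, 0.15, 0, 0, 0.5],
  ],
  squeeze=30,
)

```text
t: 23.2
tcp_pos: [0.4191, 0.352, 0.1322]
ee_rot: [3.14, 0.001, -3.047]
ft_force: [-3.7, 7.0, 2.3]
grip_width: 0.0137
grip_force: 30.0
```

>>> arm_command(
  moves=[
    [0.02, 0, 0.79, 0, 0.5],
    [0.08, 0.01, 1.58, 0, 0.5],
    [0.31, 0.03, 3.14, 0, 0.5],
    [0.7, 0.07, 4.67, 0, 0.5],
    [0.7, 0.07, 4.67, 0, 0.5],
  ],
  squeeze=30,
)

```text
t: 23.82
tcp_pos: [0.4265, 0.3526, 0.1793]
ee_rot: [3.14, 0.002, -3.047]
ft_force: [0.1, 7.5, -3.2]
grip_width: 0.0141
grip_force: 30.0
```

>>> arm_command(
  moves=[
    [0.54, 0.13, 1.48, 0, 0.5],
    [1.21, 0.2, 2.9, 0, 0.5],
    [2.04, 0.3, 4.25, 0, 0.5],
    [3.0, 0.39, 5.51, 0, 0.5],
    [3.0, 0.39, 5.51, 0, 0.5],
  ],
)

```text
t: 24.45
tcp_pos: [0.4558, 0.3555, 0.2333]
ee_rot: [-3.141, -0.001, -3.047]
ft_force: [-2.6, -0.6, -1.8]
grip_width: 0.0135
grip_force: 30.0
```

>>> arm_command(
  moves=[
    [0.5, 0.05, 0.6, 0, 0.5],
    [1.06, 0.1, 1.15, 0, 0.5],
    [1.65, 0.15, 1.7, 0, 0.5],
    [2.25, 0.21, 2.2, 0, 0.5],
    [2.25, 0.21, 2.2, 0, 0.5],
  ],
)

```text
t: 25.08
tcp_pos: [0.479, 0.3576, 0.2559]
ee_rot: [-3.141, -0.0, -3.047]
ft_force: [-3.6, -4.7, -4.3]
grip_width: 0.0137
grip_force: 30.0
```

```bash
cat > ck.py <<'E'
from h import *
import pickle
s=status.observe(); print(s['t'],s['tcp_pos'],s['ft_force'],s['grip_width'])
S,T=cams.camera('scene'),cams.camera('top'); save(S,'sE'); save(T,'tE')
u=np.array([np.cos(.095),np.sin(.095)]); g=s['tcp_pos']-[0,0,.059]
d=(np.array([.5833,.3649])-g[:2])@u; print('grasp rel hinge back %.4f up %.4f'%(d,g[2]-.064), 'tab theta', np.arctan2(g[2]-.010-.064,d-.006), 'r',np.hypot(g[2]-.074,d-.006))
# fit theta of red edge and green arm with projected lines
for nm,p in(('scene',S),('top',T)):
    hsv=cv2.cvtColor(p['color'],cv2.COLOR_RGB2HSV)
    R_=cv2.inRange(hsv,(0,130,60),(8,255,255))|cv2.inRange(hsv,(172,130,60),(180,255,255)); Gm=cv2.inRange(hsv,(50,120,20),(76,255,130))
    def line(th,yo,r0,r1):
        r=np.linspace(r0,r1,60); a=.095; P=np.c_[-r*np.cos(th),0*r+yo,r*np.sin(th)]; c,s_=np.cos(a),np.sin(a)
        return proj(p,np.c_[.5833+P[:,0]*c-P[:,1]*s_,.3649+P[:,0]*s_+P[:,1]*c,.064+P[:,2]])
    for k,m,yo,r0,r1 in(('red',R_,.059,.005,.115),('green',Gm,.076,.055,.105)):
        sc=[]
        mm=cv2.GaussianBlur(m.astype(float)/255,(3,3),0)
        for th in np.arange(.7,1.25,.01):
            q=line(th,yo,r0,r1).round().astype(int); sc.append(mm[q[:,1],q[:,0]].mean())
        sc=np.array(sc); th=np.arange(.7,1.25,.01); print(nm,k,'max',sc.max().round(2),'at',th[sc.argmax()].round(2),'wmean',((th*sc**3).sum()/(sc**3).sum()).round(3) if sc.max()>0 else None)
    for l in('cover_tab','mark_flag'):
        q=nets.spot_point(p,l)[:2]; print(nm,l,[(np.round(d['at'],1).tolist(),round(d['confidence'],2)) for d in q])
E
python3 ck.py
```

```text
25.075 [0.47902206 0.35756802 0.25588274] [-3.61458652 -4.69942925 -4.277585  ] 0.013665844668599469
grasp rel hinge back 0.1045 up 0.1329 tab theta 0.8950784031661045 r 0.15748985660162498
scene red max 0.0 at 0.7 wmean None
scene green max 0.43 at 0.95 wmean 0.962
scene cover_tab [([169.1, 239.6], 0.7)]
scene mark_flag [([156.7, 225.6], 0.61)]
top red max 0.2 at 1.23 wmean 1.203
top green max 0.8 at 1.11 wmean 1.11
top cover_tab []
top mark_flag [([211.1, 265.7], 0.58), ([234.9, 227.4], 0.51)]
```

Run:
```python
from h import *
for n in('scene','top'):
    im=cv2.cvtColor(cv2.imread(f'pics/{n[0]}E.png'),cv2.COLOR_BGR2HSV)
    r0,r1,c0,c1=(120,260,190,320) if n=='scene' else (150,290,200,320)
    for k,m in(('red',cv2.inRange(im,(0,80,30),(10,255,255))|cv2.inRange(im,(168,80,30),(180,255,255))),('green',cv2.inRange(im,(48,110,15),(77,255,150)))):
        q=np.zeros_like(m); q[r0:r1,c0:c1]=m[r0:r1,c0:c1]; N,L,st,ce=cv2.connectedComponentsWithStats(q,connectivity=8)
        print(n,k,[(st[i].tolist(),ce[i].round(1).tolist()) for i in np.argsort(-st[1:,4])[:4]+1 if st[i,4]>3])
```

```text
scene red []
scene green [([222, 156, 7, 9, 33], [225.5, 160.4]), ([210, 236, 5, 5, 9], [211.3, 237.4]), ([247, 246, 4, 3, 5], [248.6, 247.2]), ([202, 257, 4, 2, 5], [203.2, 257.8])]
top red [([233, 214, 7, 34, 43], [236.4, 229.1]), ([299, 282, 3, 8, 10], [299.6, 285.5]), ([293, 281, 4, 5, 5], [294.6, 283.0]), ([228, 248, 4, 3, 4], [229.5, 249.0])]
top green [([302, 201, 18, 27, 119], [307.5, 211.3]), ([288, 150, 23, 11, 88], [299.1, 154.8]), ([207, 226, 8, 25, 76], [210.3, 239.4]), ([210, 169, 16, 25, 66], [218.7, 182.9])]
```

>>> arm_command(
  moves=[
    [0.4, 0.06, 0.35, 0, 0.5],
    [0.85, 0.15, 0.7, 0, 0.5],
    [0.85, 0.15, 0.7, 0, 0.5],
    [0.85, 0.15, 0.7, 0, 0.5],
  ],
)

```text
t: 25.88
tcp_pos: [0.4874, 0.3585, 0.2624]
ee_rot: [-3.139, -0.001, -3.046]
ft_force: [-0.8, -9.6, -5.0]
grip_width: 0.0134
grip_force: 30.0
```

```bash
python3 ck.py | head -2
python3 - <<'E'
from h import *
for n in('scene','top'):
    im=cv2.cvtColor(cv2.imread(f'pics/{n[0]}E.png'),cv2.COLOR_BGR2HSV)
    r0,r1,c0,c1=(120,260,190,320) if n=='scene' else (150,290,200,320)
    for k,m in(('red',cv2.inRange(im,(0,80,30),(10,255,255))|cv2.inRange(im,(168,80,30),(180,255,255))),('green',cv2.inRange(im,(48,110,15),(77,255,150)))):
        q=np.zeros_like(m); q[r0:r1,c0:c1]=m[r0:r1,c0:c1]; N,L,st,ce=cv2.connectedComponentsWithStats(q,connectivity=8)
        print(n,k,[(st[i].tolist(),ce[i].round(1).tolist()) for i in np.argsort(-st[1:,4])[:4]+1 if st[i,4]>3])
E
```

```text
25.875 [0.48735212 0.35852927 0.26238961] [-0.83001758 -9.62106589 -5.03401443] 0.013416734836035492
grasp rel hinge back 0.0961 up 0.1394 tab theta 0.9624248481974631 r 0.15768070371122994
scene red []
scene green [([223, 156, 10, 9, 45], [227.1, 160.0]), ([231, 239, 4, 3, 5], [232.2, 240.2]), ([247, 250, 3, 4, 4], [247.8, 251.5])]
top red [([235, 214, 4, 25, 32], [236.4, 225.8]), ([297, 277, 7, 12, 13], [300.0, 282.6]), ([223, 244, 4, 3, 4], [224.5, 245.0])]
top green [([301, 201, 19, 27, 122], [307.4, 211.3]), ([227, 218, 6, 24, 58], [229.5, 229.5]), ([207, 227, 8, 19, 56], [210.7, 236.8]), ([288, 153, 23, 8, 53], [301.2, 157.0])]
```

```bash
cat > rel.py <<'E'
from h import *
from scipy.optimize import brentq
T=cams.camera('top'); im=cv2.GaussianBlur(T['color'],(1,1),0).astype(float)
a=.095
def pt(th,yo,r):
    P=np.array([-r*np.cos(th),yo,r*np.sin(th)]); c,s=np.cos(a),np.sin(a)
    return [.5833+P[0]*c-P[1]*s,.3649+P[0]*s+P[1]*c,.064+P[2]]
red=np.clip(im[...,0]-im[...,1:].max(2),0,None); hsv=cv2.cvtColor(T['color'],cv2.COLOR_RGB2HSV).astype(float)
grn=np.clip(im[...,1]-im[...,2],0,None)*(hsv[...,0]<77)*(hsv[...,0]>45)
for n,M,c0,c1,yo,r in(('red',red,231,243,.0674,.117),('green',grn,222,235,.076,.106)):
    pr=M[205:256,c0:c1].sum(1); mx=np.percentile(pr,85); i=np.nonzero(pr>mx/2)[0]; print(n,np.round(pr).astype(int).tolist())
    e=i.max(); e2=205+e+(pr[e]-mx/2)/max(pr[e]-pr[e+1],1)
    f=lambda th:proj(T,[pt(th,yo,r)])[0,1]-(e2)
    print('end row',e2,'theta',brentq(f,.5,1.4), 'col pred',proj(T,[pt(.98,yo,r)])[0])
E
python3 rel.py
```

```text
red [27, 26, 28, 18, 12, 13, 20, 18, 46, 119, 152, 127, 118, 120, 108, 133, 128, 139, 141, 145, 119, 136, 136, 110, 121, 134, 140, 137, 115, 115, 145, 166, 175, 124, 94, 126, 151, 146, 153, 161, 162, 172, 175, 169, 180, 182, 184, 187, 189, 191, 196]Traceback (most recent call last):
  File "rel.py", line 12, in <module>
    e=i.max(); e2=205+e+(pr[e]-mx/2)/max(pr[e]-pr[e+1],1)
                                               ~~^^^^^
IndexError: index 51 is out of bounds for axis 0 with size 51
```

```bash
cat >> rel.py <<'E'
E
sed -i 's/^for n,M.*/np.set_printoptions(linewidth=200)\nprint(red[214:250:2,229:247].astype(int)); print(grn[216:248:2,222:237].astype(int))\nfor th in (.9,.95,1.,1.05): print(th,proj(T,[pt(th,.0674,.117),pt(th,.0674,.02),pt(th,.076,.106),pt(th,.076,.05)]).round(1).tolist())\nraise SystemExit\n&/' rel.py; python3 rel.py
```

```text
[[  0   0   4   1   3   3   2   0   0  86  17   0   0   0   0   0   0   0]
 [  0   0   0   1   3   3   3   0   0 119   0   0   0   0   0   0   0   0]
 [  0   0   0   1   3   3   2   0  33  78   0   0   0   0   0   0   0   0]
 [  0   0   0   4   3   3   1   0  95  28   0   0   0   0   0   0   0   0]
 [  0   0   0   0   4   3   0   0 131   0   0   0   0   0   0   0   0   0]
 [  0   0   0   0   7   2   0  32 103   0   0   0   0   0   0   0   0   0]
 [  0   0   0   0  13   4   0  81  37   0   0   0   0   0   0   0   0   0]
 [  0   0   0   0   0   9   0 103   0   0   0   0   0   0   0   0   0   0]
 [  0   0   0   0   0   0  28 105   0   0   0   0   0   0   0   0   0   0]
 [  0   0   0   0   0   0  63  75   0   0   0   0   0   0   0   0   0   7]
 [  0   0   0   0   0   0  78  29   0   0   0   0   0   6   5   9  12  11]
 [  0   0   0   0   0   0 130   0   0   2   6   9  10  11  12  12  12  12]
 [  0   0   0   0   0   0  57   4  10  10  11  11  11  11  13  13  13  13]
 [  0   0   0   0  14  14  11  11  13  11  12  13  13  11  13  11  14  14]
 [  0  14  11  11  11  11  12  12  13  12  12  13 
[... 597 characters left out ...]
  0  0  0  0 58 43  0  0  0  0  0  0]
 [ 0  0  0  0  0  0 52 39 25  0  0  0  0  0  0]
 [ 0  0  0  0  0  0 65 26 26  0  0  0  0  0  0]
 [ 0  0  0  0  0  0 81 22 26  0  0  0  0  0  0]
 [ 0  0  0  0  0  0 86 16  0  0  0  0  0  0  0]
 [ 0  0  0  0  0  0 78 49  0 22 12  0  0  0  0]
 [ 0  0  0  0  0  0 19  0  0  0  0  0  0  0  0]
 [ 0  0 22 13  0  0  0  0  0  0  0  0  0  0  0]
 [14  0  0  0  0  0  0  0  0  0  0  0  0  0  0]]
0.9 [[234.1, 246.3], [238.0, 217.8], [230.5, 243.2], [232.9, 226.5]]
0.95 [[233.6, 244.2], [237.9, 217.4], [230.0, 241.3], [232.8, 225.6]]
1.0 [[233.2, 241.9], [237.8, 217.1], [229.6, 239.2], [232.6, 224.7]]
1.05 [[232.7, 239.5], [237.8, 216.7], [229.2, 237.1], [232.4, 223.7]]
```

Run:
```python
from h import *
S=cams.camera('scene'); s=status.observe(); print(s['t'],s['tcp_pos'])
a=.095;c,sn=np.cos(a),np.sin(a)
def pt(th,yo,r,n=0):
    P=np.array([-r*np.cos(th)+n*np.sin(th),yo,r*np.sin(th)+n*np.cos(th)]); return [.5833+P[0]*c-P[1]*sn,.3649+P[0]*sn+P[1]*c,.064+P[2]]
hsv=cv2.cvtColor(S['color'],cv2.COLOR_RGB2HSV)
m=cv2.inRange(hsv,(22,120,60),(36,255,255)); m[:,:200]=0;m[:,290:]=0;m[:120]=0;m[270:]=0
N,L,st,ce=cv2.connectedComponentsWithStats(m); print([(st[i].tolist(),ce[i].round(1)) for i in range(1,N) if st[i,4]>4])
print('nets',[(np.round(d['at'],1),round(d['confidence'],2)) for d in nets.spot_point(S,'cover_tab')[:2]])
print('tab pred',proj(S,[pt(.97,0,.158)])[0].round(1),'shut',proj(S,[pt(0,0,.158)])[0].round(1))
for th in(.9,.95,1.,1.05): print(th,'flag',proj(S,[pt(th,.076,.094)])[0].round(2),'corner',proj(S,[pt(th,.067,.117),pt(th,.067,.0)]).round(1).tolist())
g=cv2.cvtColor(S['color'],cv2.COLOR_RGB2LAB); np.set_printoptions(linewidth=220)
print(hsv[140:200:3,220:250:2,1])
```

```text
26.325 [0.48735506 0.35848093 0.26238791]
[([234, 159, 12, 15, 101], array([238.3, 166.4]))]
nets [(array([214.9, 423.2]), 0.62)]
tab pred [245.3 160.9] shut [231. 234.]
0.9 flag [224.79 164.16] corner [[223.2, 162.1], [247.6, 177.6]]
0.95 flag [225.73 162.05] corner [[224.4, 159.4], [247.6, 177.6]]
1.0 flag [226.72 159.98] corner [[225.7, 156.8], [247.6, 177.6]]
1.05 flag [227.75 157.96] corner [[227.0, 154.2], [247.6, 177.6]]
[[255 255 199 148  38  34  48  16  26  36  90 175 132  13  10]
 [193 180 192 178  73  53  28  68  31  31  23  26 128  27 102]
 [129 130 141   6 255  32  20  53  51  36  15  20   0 118  98]
 [140 130 134  22   6  64  39  10  35 104  12  46 119 146  51]
 [153 124 131 141  97 119  40  21  51  21  27  96  44  23 102]
 [216 203 198 190 177 204  55  34  28  12  78  57  51 102  60]
 [136 146 217 217 227 209  60  29  41 155 125  57  97  38 116]
 [162 169 245 229 232 116 106  96 255 255 255 191  39  49  85]
 [123 101  74   5   2  41 237 195 255 255 255 227  61  38  85]
 [156 125 148 181 108  22   9 255 255 255 255 255  97  77  16]
 [211 197 182 190 177 182 151 117 255 255 255 187 162 104  16]
 [191 105   9  18  23  15   7   6  18  89 255 255  95   7   6]
 [ 26  27  21  69  68  86  16  14  12  12   8  64   4   7   4]
 [147 110  86  91 144 143  12  12   8  13  10  10 199  60   3]
 [197 180 204 254 255 109  16  10  10  12  15   4 195 195 205]
 [255 255 255 255 255  72  16  10  10  15  15  96 197 202 177]
 [255 255 255 255 255  90  10  12  13  10 202 188 178 195 191]
 [215 219 196 232 255 153  13  23 132 192 179 176 191 186 200]
 [128 162 146 136 168 205  15 195 201 184 195 191 197 182 205]
 [181 187 167 148 150 180 183 190 189 185 180 176 183 187 195]]
```

Run:
```python
from h import *
S=cams.camera('scene'); T=cams.camera('top'); s=status.observe()
a=.095;c,sn=np.cos(a),np.sin(a)
def W(P): P=np.asarray(P); return np.c_[.5833+P[:,0]*c-P[:,1]*sn,.3649+P[:,0]*sn+P[:,1]*c,.064+P[:,2]]
t=np.linspace(0,2*np.pi,72)
for th in(0,.85,.9,.95,1.):
    P=[(-.158*np.cos(th)+.013*np.cos(k),y,.158*np.sin(th)+.013*np.sin(k)) for k in t for y in(-.007,.007)]
    q=proj(S,W(P)); print(th,'tab bbox',q.min(0).round(1),q.max(0).round(1))
im=cv2.imread('pics/scene0.png'); hsv=cv2.cvtColor(im,cv2.COLOR_BGR2HSV); m=cv2.inRange(hsv,(22,120,60),(36,255,255)); m[:,:215]=0;m[:,250:]=0;m[:220]=0;m[255:]=0
ys,xs=np.nonzero(m); print('shut obs',xs.min(),ys.min(),xs.max(),ys.max())
hsv=cv2.cvtColor(S['color'],cv2.COLOR_RGB2HSV); m=cv2.inRange(hsv,(18,110,40),(40,255,255)); 
for r in range(156,178): 
    x=np.nonzero(m[r,225:262])[0]+225; print(r,(x.min(),x.max(),len(x)) if len(x) else '',end=' ')
R0=R.from_euler('xyz',s['ee_rot']).as_matrix()
# finger tips: grasp point & tip in scene
for y in(-.007,-.02): print('tip corners',y,proj(S,[s['tcp_pos']+R0@np.array([x,-y if 0 else yy,.078]) for yy in(y,-y) for x in(-.01,.01)]).round(1).tolist())
```

```text
0 tab bbox [224.  226.4] [238.  241.7]
0.85 tab bbox [233.9 162.4] [248.5 178.3]
0.9 tab bbox [235.6 158.4] [250.1 174.3]
0.95 tab bbox [237.3 154.5] [251.8 170.4]
1.0 tab bbox [239.2 150.6] [253.6 166.5]
shut obs 222 227 235 241
156  157  158 (np.int64(240), np.int64(240), 1) 159 (np.int64(237), np.int64(240), 4) 160 (np.int64(237), np.int64(240), 4) 161 (np.int64(236), np.int64(241), 6) 162 (np.int64(235), np.int64(241), 7) 163 (np.int64(235), np.int64(241), 7) 164 (np.int64(234), np.int64(241), 8) 165 (np.int64(234), np.int64(241), 8) 166 (np.int64(234), np.int64(241), 8) 167 (np.int64(234), np.int64(241), 8) 168 (np.int64(234), np.int64(241), 8) 169 (np.int64(234), np.int64(246), 9) 170 (np.int64(234), np.int64(245), 10) 171 (np.int64(236), np.int64(245), 9) 172 (np.int64(237), np.int64(245), 9) 173 (np.int64(239), np.int64(243), 5) 174  175  176  177  tip corners -0.007 [[248.7, 165.0], [242.6, 170.9], [242.4, 162.8], [236.2, 168.6]]
tip corners -0.02 [[254.7, 167.0], [248.6, 173.0], [236.6, 160.7], [230.4, 166.5]]
```

>>> arm_command(
  moves=[
    [0, -0.08, 0, 0, 0.5],
    [0.4, -0.04, 0.3, 0, 0.5],
    [0.8, 0.0, 0.6, 0, 0.5],
    [1.1, 0.03, 0.8, 0, 0.5],
    [1.1, 0.03, 0.8, 0, 0.5],
  ],
  squeeze=50,
)

```text
t: 27.1
tcp_pos: [0.4986, 0.3593, 0.27]
ee_rot: [-3.14, -0.001, -3.047]
ft_force: [0.8, -5.1, -13.0]
grip_width: 0.0141
grip_force: 50.0
```

```bash
cat > tabs.py <<'E'
from h import *
S=cams.camera('scene'); T=cams.camera('top'); s=status.observe(); print(s['t'],s['tcp_pos'],s['ft_force'],s['grip_width'])
a=.095;c,sn=np.cos(a),np.sin(a)
def W(P): P=np.asarray(P); return np.c_[.5833+P[:,0]*c-P[:,1]*sn,.3649+P[:,0]*sn+P[:,1]*c,.064+P[:,2]]
t=np.linspace(0,2*np.pi,72)
hsv=cv2.cvtColor(S['color'],cv2.COLOR_RGB2HSV); m=cv2.inRange(hsv,(18,110,40),(40,255,255)); m[:,:215]=0;m[:,270:]=0;m[:130]=0;m[190:]=0
ys,xs=np.nonzero(m); print('obs left',xs.min(),'bottom',ys.max(),'right',xs.max(),'top',ys.min(),len(xs))
for th in(.9,.95,1.,1.05):
    q=proj(S,W([(-.158*np.cos(th)+.013*np.cos(k),y,.158*np.sin(th)+.013*np.sin(k)) for k in t for y in(-.007,.007)])); print(th,'pred left(-2)',q[:,0].min().round(1)-2,'bottom',q[:,1].max().round(1)-.7)
m=cv2.inRange(hsv,(50,120,20),(76,255,130)); m[:145]=0;m[180:]=0;m[:,:212]=0;m[:,236:]=0
e=cv2.erode(m,np.ones((3,3))); ys,xs=np.nonzero(e); print('flag core',ys.mean(),xs.mean(),len(xs))
np.set_printoptions(linewidth=200)
im=T['color'].astype(int); red=np.clip(im[...,0]-im[...,1:].max(2),0,None); h2=cv2.cvtColor(T['color'],cv2.COLOR_RGB2HSV)
r=(red>40); r[:205]=0;r[256:]=0;r[:,:228]=0;r[:,246:]=0; ys,xs=np.nonzero(r); print('top red rows',ys.min(),ys.max(),'fit',np.polyfit(ys,xs,1).round(3))
for th in(.85,.9,.95,1.,1.05):
    q=proj(T,W([(-.117*np.cos(th),.0674,.117*np.sin(th)),(-.02*np.cos(th),.0674,.02*np.sin(th))])); print(th,'red slope pred',((q[0,0]-q[1,0])/(q[0,1]-q[1,1])).round(3),q.round(1).tolist())
E
python3 tabs.py
```

```text
27.2 [0.4984772  0.3593168  0.26996783] [ -0.0424438   -6.05556988 -12.65865321] 0.013565588519276464
obs left 224 bottom 168 right 249 top 130 134
0.9 pred left(-2) 233.6 bottom 173.60000000000002
0.95 pred left(-2) 235.3 bottom 169.70000000000002
1.0 pred left(-2) 237.2 bottom 165.8
1.05 pred left(-2) 239.1 bottom 162.0
flag core nan nan 0
top red rows 214 229 fit [-1.94000e-01  2.79711e+02]
0.85 red slope pred -0.113 [[234.6, 248.4], [238.1, 218.2]]
0.9 red slope pred -0.135 [[234.1, 246.3], [238.0, 217.8]]
0.95 red slope pred -0.16 [[233.6, 244.2], [237.9, 217.4]]
1.0 red slope pred -0.189 [[233.2, 241.9], [237.8, 217.1]]
1.05 red slope pred -0.222 [[232.7, 239.5], [237.8, 216.7]]tabs.py:11: RuntimeWarning: Mean of empty slice.
  e=cv2.erode(m,np.ones((3,3))); ys,xs=np.nonzero(e); print('flag core',ys.mean(),xs.mean(),len(xs))
  ret = ret.dtype.type(ret / rcount)
```

>>> arm_command(
  moves=[
    [0.04, -0.03, -0.06, 0, 0.5],
    [0.04, -0.03, -0.06, 0, 0.5],
    [0.04, -0.03, -0.06, 0, 0.5],
  ],
)

```text
t: 27.58
tcp_pos: [0.4986, 0.3593, 0.2699]
ee_rot: [-3.141, -0.001, -3.046]
ft_force: [-2.6, -5.0, -7.3]
grip_width: 0.0139
grip_force: 50.0
```

```bash
sed -i 's/^e=cv2.erode.*/ys,xs=np.nonzero(m); print("scene green",len(xs),(ys.min(),ys.max(),xs.min(),xs.max(),ys.mean(),xs.mean()) if len(xs) else "")/; s/m\[:,270:\]=0;m\[:130\]/m[:,270:]=0;m[:,:230]=0;m[:150]/' tabs.py
cat >> tabs.py <<'E'
im=T['color'].astype(float); g=np.clip(im[...,1]-im[...,2],0,None)*(h2[...,0]<77)*(h2[...,0]>45); print(g[214:248:2,222:237].astype(int))
for y in range(214,240): 
    w=np.where(red[y,230:244]>15,red[y,230:244],0); print(y,(w@np.arange(230,244)/w.sum()).round(2) if w.sum()>60 else '',end='; ')
E
python3 tabs.py
```

```text
27.675 [0.49855476 0.35927614 0.26992568] [-3.22542175 -4.53123878 -7.05794368] 0.013947440761220672
obs left 233 bottom 168 right 249 top 153 117
0.9 pred left(-2) 233.6 bottom 173.60000000000002
0.95 pred left(-2) 235.3 bottom 169.70000000000002
1.0 pred left(-2) 237.2 bottom 165.8
1.05 pred left(-2) 239.1 bottom 162.0
scene green 24 (np.int64(156), np.int64(168), np.int64(223), np.int64(233), np.float64(161.79166666666666), np.float64(226.625))
top red rows 214 229 fit [-1.94000e-01  2.79711e+02]
0.85 red slope pred -0.113 [[234.6, 248.4], [238.1, 218.2]]
0.9 red slope pred -0.135 [[234.1, 246.3], [238.0, 217.8]]
0.95 red slope pred -0.16 [[233.6, 244.2], [237.9, 217.4]]
1.0 red slope pred -0.189 [[233.2, 241.9], [237.8, 217.1]]
1.05 red slope pred -0.222 [[232.7, 239.5], [237.8, 216.7]]
[[ 0  0  0  0  0  0  0  0  0  0  0  0  0  0  0]
 [ 0  0  0  0  0  0  0  0  0  4  0  0  0  0  3]
 [ 0  0  0  0  0  0  0  0  0 28  0  0  0  0  3]
 [ 0  0  0  0  0  0 31  0  0 30  0  0  0  0  4]
 [ 0  0  0 29 25 27 27 25 26 48 27  0  0  0  0]
 [ 0  0  0 27  0 26  0  0  0 70 13  0  0  3  0]
 [ 0  0  0  0 29  0  0  0 45 49  0  0  0  0  0]
 [ 0  0  0  0  0  0  0  0 64 23  0 20  0  0  0]
 [ 0  0  0  0  0  0  0 58 44  0  0  0  0  0  0]
 [ 0  0  0  0  0  0 55 32  0  0  0  0  0  0  0]
 [ 0  0  0  0  0 12  0  0  0  0  0  0  0  0  0]
 [ 0  0 12  0  0  0  0  0  0  0  0  0  0  0  0]
 [ 0  0  0  0  0  0  0  0  0  0  0  0  0  0  0]
 [ 0  0  0  0  0  0  0  0  0  0  0  0  0  0  0]
 [ 0  0  0  0  0  0  0  0  0  0  0  0  0  0  0]
 [ 0  0  0  0  0  0  0  0  0  0  0  0  0  0  0]
 [ 0  0  0  0  0  0  0  0  0  0  0  0  0  0  0]]
214 238.0; 215 238.0; 216 238.0; 217 238.0; 218 237.25; 219 237.0; 220 237.0; 221 236.84; 222 236.71; 223 236.32; 224 236.2; 225 236.0; 226 235.84; 227 235.72; 228 235.37; 229 235.21; 230 ; 231 ; 232 ; 233 ; 234 ; 235 ; 236 ; 237 ; 238 ; 239 241.0;
```

>>> arm_command(
  moves=[
    [0.06, -0.02, 0.03, 0, 0.5],
    [0.13, -0.03, 0.06, 0, 0.5],
    [0.13, -0.03, 0.06, 0, 0.5],
    [0.13, -0.03, 0.06, 0, 0.5],
    [0.13, -0.03, 0.06, 0, 0.5],
  ],
)

```text
t: 28.3
tcp_pos: [0.4997, 0.3593, 0.2706]
ee_rot: [-3.142, -0.001, -3.046]
ft_force: [-3.2, -3.0, -7.7]
grip_width: 0.0137
grip_force: 50.0
```

```bash
python3 tabs.py | grep -v '\[ 0' ; python3 auto4.py
```

```text
28.4 [0.49966411 0.35926504 0.27059676] [-3.70181801 -2.55778429 -8.17181391] 0.013737489859199583
obs left 230 bottom 167 right 249 top 152 119
0.9 pred left(-2) 233.6 bottom 173.60000000000002
0.95 pred left(-2) 235.3 bottom 169.70000000000002
1.0 pred left(-2) 237.2 bottom 165.8
1.05 pred left(-2) 239.1 bottom 162.0
scene green 26 (np.int64(156), np.int64(168), np.int64(223), np.int64(234), np.float64(162.26923076923077), np.float64(226.84615384615384))
top red rows 214 227 fit [-1.9100e-01  2.7895e+02]
0.85 red slope pred -0.113 [[234.6, 248.4], [238.1, 218.2]]
0.9 red slope pred -0.135 [[234.1, 246.3], [238.0, 217.8]]
0.95 red slope pred -0.16 [[233.6, 244.2], [237.9, 217.4]]
1.0 red slope pred -0.189 [[233.2, 241.9], [237.8, 217.1]]
1.05 red slope pred -0.222 [[232.7, 239.5], [237.8, 216.7]]
 [11 14  0  0  0  0  0  0  0  0  0  0  0  0  0]
214 238.0; 215 238.0; 216 238.0; 217 238.0; 218 237.26; 219 237.0; 220 237.0; 221 236.82; 222 236.52; 223 236.25; 224 236.0; 225 236.0; 226 235.82; 227 235.68; 228 235.48; 229 ; 230 ; 231 ; 232 ; 233 ; 234 ; 235 ; 236 ; 237 ; 238 ; 239 ; 
28.4 [0.49966411 0.35926504 0.27059676]
scene 0 [1.17963e+02 4.77000e-01 6.20000e-02]
scene 1.57 [2.42476e+02 4.89000e-01 6.10000e-02]
scene head 0.9 [297. 379.] z.004 [0.4948 0.0587 0.004 ] z.03 [0.4764 0.0527 0.03  ]
scene head_center 0.65 [289. 377.] z.004 [0.5098 0.0707 0.004 ] z.03 [0.4908 0.0643 0.03  ]
[([391.0, 221.0, 416.0, 254.0], 0.78), ([368.0, 272.0, 391.0, 309.0], 0.56)]
top 0 [1.48361e+02 4.86000e-01 6.30000e-02]
top 1.57 [1.62401e+02 4.93000e-01 6.30000e-02]
top head 0.71 [246. 398.] z.004 [0.4998 0.0582 0.004 ] z.03 [0.501 0.063 0.03 ]
top head_center 0.54 [248. 403.] z.004 [0.4931 0.0475 0.004 ] z.03 [0.4945 0.0526 0.03  ]
[([390.0, 240.0, 412.0, 258.0], 0.86), ([380.0, 180.0, 401.0, 196.0], 0.52)]
```

Cover reads about 0.99 rad against a mark of about 1.00 rad. The head stands mouth-up on the pad and the grip is steady, so I'm handing in.

```bash
python3 -c "
from station import job
print(job.sign_off())"
```

```text
the job is handed in; nothing more can be done
None
```

I handed the job in with the torch head standing mouth-up on the pad and the cover held at about 0.99 rad, against a green mark I measured at about 1.00 rad (both good to roughly 0.02 rad). The camera fits, not a direct view of the open mouth, are what tell me the head is mouth-up.

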